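# Gauge a bored hole in the router, clear the cut-outs, close the guard

### The job

The router has just bored the board clamped on its bed: check the larger hole with the telescoping bore gauge - lower the gauge into it until its bridge sits on the board, loosen the knob on top so that the plungers spring out against the wall, tighten the knob again, then lift the gauge out and stand it back in its wooden rack, still locked at that size. Put every cut-out disc from the bed into the red tub, and only when gauge and discs are put away push the guard door shut until it clicks home on its catch. Leave the other tools where they lie.

Things in the scene. Friction and masses are not known exactly. Their poses are not given: they have to be found in the camera images.
- router: Desktop milling router, fixed, 440 mm along its x, 420 along its y; origin mid-underside. Bed top 50 mm above the bench. Clear guard panels 5 mm thick round the bed: inner faces at x = +-211, y = +-205 mm, tops 135 mm above the bench, open above. Door in the +y (front) panel. Gantry over the rear edge, y below -135 mm, 300 high; spindle at x = 150, y = -122, 65 across.
- door_hinge (a point): Axis of the guard door's vertical hinge, at the door's mid height (92 mm above the bench); at (-200, 207) mm in the router's frame.
- door_edge (a point): Free edge of the door, on its outer face, 225 mm from the hinge, mid height. The door is a clear panel in an aluminium frame, 10 mm thick, 55 to 130 mm above the bench (the clear part is 6 mm thick); its outer face is 5 mm outside the line from hinge to edge. A small black pull knob stands 22 mm out of it, 18 mm inward of the edge (look only, it cannot be felt).
- door (a joint): Guard door angle, rad: 0 = shut (door along the router's +x from the hinge), grows as it swings outward (towards the router's +y) to 1.5. Stays where it is left (friction 0.05 N m). A sprung ball catch at the free edge is met at about 0.055 rad and takes about 8 N at the edge to pass; below about 0.025 it pulls the door to 0 and holds it.
- board: Light wooden board 210 x 120 x 36 mm, clamped flat on the bed (fixed); origin mid-underside, x along its length. Two holes go through it: 68 mm across at x = -45 mm, 45 mm across at x = +58 mm. Two steel clamps, 12 mm high, lie over its +x end (from x = 83 mm).
- bore (a point): Centre of the mouth of the larger hole (68 mm across, 36 mm deep), level with the board's top; x and y as the board's.
- gauge: Steel telescoping bore gauge, about 0.4 kg, loose, upright in its rack. Origin: middle of the underside of its bridge; z up the stem. Bridge: bar 116 mm along x, 30 wide, 8 thick, rests across a hole or the rack. Stem 14 to 17 mm across up to the knob. Head under the bridge: tube along y, 17 mm across, 48 long, axis 21 mm and lowest point 30 mm below the origin, a plunger in each end.
- gauge_knob (a point): Middle of the gauge's knurled lock knob: 24 mm across, from 95 to 120 mm above the gauge's origin, on the stem's axis.
- gauge_lock (a joint): Angle of the gauge's lock knob, rad: 0 = tight (plungers held), grows as it is turned anticlockwise seen from above, stop at 1.3. Plungers are free above about 0.35, held again below about 0.15. It takes up to about 0.1 N m; on its bridge the gauge resists that by weight and friction, and may turn a little.
- tip_a (a point): Tip of one plunger, at the gauge's +y. At the start the tips are locked in, 56 mm apart; with the knob loose, springs (about 0.6 N each) push them out until they meet a wall, at most 90 mm apart. Sprung open outside a hole they cannot be set again.
- tip_b (a point): Tip of the other plunger, at the gauge's -y.
- rack: Dark wooden U-shaped rack for the gauge, fixed, 118 x 100 mm; origin mid-underside. Two side walls 20 mm thick run along its y, tops 75 mm high, 78 mm apart (x from -39 to +39 mm); floor 14 mm high. The gauge's bridge rests across both walls (gauge x along rack x, either way round), its head hangs in the gap.
- rack_top (a point): Middle of the rack, level with the tops of its walls, where the gauge's origin belongs.
- tub_in (a point): Middle of the inner floor (4 mm above the bench) of the red plastic tub, fixed, 160 x 190 mm outside, walls 4 mm, 75 mm high; x and y along its sides.
- plug1: Wooden disc cut out of a hole, 60 mm across, 36 mm thick, lying flat and loose on the router's bed; origin at the middle of its underside. Some starts have only two or three discs (the others are absent).
- plug2: Wooden disc cut out of a hole, 60 mm across, 36 mm thick, lying flat and loose on the router's bed; origin at the middle of its underside. Some starts have only two or three discs (the others are absent).
- plug3: Wooden disc cut out of a hole, 60 mm across, 36 mm thick, lying flat and loose on the router's bed; origin at the middle of its underside. Some starts have only two or three discs (the others are absent).
- plug4: Wooden disc cut out of a hole, 60 mm across, 36 mm thick, lying flat and loose on the router's bed; origin at the middle of its underside. Some starts have only two or three discs (the others are absent).
- square: Bystander: try-square lying on the bench, wooden stock 110 mm, steel blade 180 mm; not to be moved.
- tape: Bystander: yellow tape measure, 70 x 36 x 62 mm, on the bench; not to be moved.
- spanner: Bystander: open spanner, 150 mm, lying on the router's bed towards its far side; not to be moved.
Things that resemble listed ones, but are neither listed nor needed, are in the scene too. Leave any yellow look-alike of the gauge alone.

How it is judged:
By the outcome, as a careful person would: the job done as asked, in the order asked, and still so for the second after the job is handed in, with the robot touching nothing.
Of plug1, plug2, plug3, plug4 only 2 to 4 are there at a start; the rules pass over those that are not, and their reading is None.
At some moment in a run one of plug1, plug2, plug3, plug4 may be knocked a few centimetres aside while the robot is not near it.
It also fails if it takes over 208 s, if anything falls off the work surface, if the arm or the gripper's body presses on something with over 40 N, if the wrist force passes 120 N, or if a joint passes its speed limit or range.

### The arm

A 6-joint arm with a two-finger parallel gripper is mounted at the origin on the work surface. World frame = base frame: x ahead of the robot, y to its left, z up, the work surface at z = 0. Lengths are in m, angles in rad, forces in N, time in s.
With the tool pointing down it reaches from about 0.25 to 0.8 m from the base axis. Payload 3.9 kg.
Tool frame: the origin (TCP) lies at the very end of the fingers, on their centre line; the grasp point (between the pads) lies 19 mm behind it (arm.tcp_to_grasp is the distance from the TCP to the grasp point, in m); z points along the fingers, y is the line along which they close (so a half turn about z gives the same grasp; the last joint's range is limited). The gripper opens to 85 mm and grips with 20 to 120 N. Pads are 22 mm wide; open, the fingers measure 114 mm over their backs; the gripper's body (76 mm by 85 mm) begins 54 mm behind the grasp point. The pads swing forward as they close: fully open they stand 13 mm farther back than shut.
Start: joints at [1.192, 0.26, -0.138, 1.173, 0, 1.571], TCP at [0.194, 0.488, 0.231] pointing down, gripper open.
Joint ranges: [-2.78, 2.78], [-0.83, 1.72], [-1.28, 1.37], [-1.9, 2.12], [-1.57, 1.48], [-3.14, 3.14]. Speed limits (rad/s): [2.57, 2.57, 3.14, 3.14, 3.14, 3.14].

### API

Orientations are given as a unit quaternion [w, x, y, z].
In Python, from station import arm gives the robot as it stands. The module is installed in compiled form; this text tells all that it offers.
- The arm moves only by the shell command python3 -m pendant 'ROWS'. ROWS is a JSON object of lists of equal length, an entry for each row: "travel": the shift along the tool's x, y, z scaled (see below), a list of three; "twist": the turn about the tool's z scaled (see below); "fingers": the closure, from -1 (fully open) to 1 (shut). A call has 1 to 8 rows; each row shifts and turns the commanded pose from where the row before left it, along the tool's axes as they then stand; what a row does not reach is not made up. The controller multiplies each number of a shift by 0.05 m and each number of a turn by 180 degrees. A row lasts 1/10 s, in which the tool goes at most 50 mm and 8.59 degrees, less where a joint would pass 70% of its speed; a pose out of reach is approached as far as the arm can. A call with a number of a shift or a turn outside -1 to 1 is refused whole. A call with a gripper value outside its range is refused whole. The fingers move at their own pace and stop on an object; the grip force is fixed at half the most. Time passes only in rows, so rows that do not move let the fingers close. It gives the time, the measured TCP pose, the force, the opening and the grip force at its end, in the units of the state.
- arm.sense(): the state, without advancing time (a new reading comes with each control period).
- arm.read_camera(name): name is "side" or "top" or "wrist"; returns a dict with "img" (480x640x3 uint8, blue, green, red), "depth" (480x640 float32, m along the optical axis (not along the pixel's ray), 0 where there is no reading), "camera_matrix" (3x3 intrinsics, pixels), "pose" (4x4, takes a point from camera to world coordinates). Camera axes: x right, y up, looking along -z (the intrinsics and any distortion apply to the point x, -y, -z); pixel columns grow to the right and rows downward; lengths in m; the calibration is good to about 2 mm. A picture is of the moment at which its call begins.
- arm.close_job(): hands the job in; it is judged then, once.
The state is a dict: "time": time; "q": joint angles; "joint_velocities": joint speeds; "joint_efforts": joint torques, N m; "tool_pos": TCP position; "ee_rot": TCP orientation; "wrist_force": force on the tool from outside, world axes, zero at the start; "moment": the same for the moment, N m; "grip_width": opening from 0.0 (shut) to 1.0 (fully open); "grip_force": force on a finger pad.
Only numpy, scipy, OpenCV 4.12 (cv2) and the standard library are available. Lean on these libraries where they do the work, as an engineer would, in place of code of your own. Each camera call takes 0.05 s, during which the arm holds its last target. There are 200 camera calls.

## Working session

There is one attempt and no reset: what is moved stays moved. The work goes in short steps, Python scripts to look and compute and a shell command to move; the robot and the scene stay as the last step left them, time stands still between calls to the robot, and variables do not carry over. Pictures are saved under pics/ and viewed, at most 14 in all, crops included, and the job is handed in when it is done.

```bash
ls; mkdir -p pics; cat > h.py <<'E'
import numpy as np, cv2
from station import arm
def cam(n):
    d=arm.read_camera(n); return d
def world(d,u,v,z=None):
    K=d["camera_matrix"];P=np.array(d["pose"]);
    u=np.asarray(u,float);v=np.asarray(v,float)
    r=np.stack([(u-K[0,2])/K[0,0],-(v-K[1,2])/K[1,1],-np.ones_like(u)],-1)
    if z is None:
        dep=d["depth"][v.astype(int),u.astype(int)]; return (r*dep[...,None])@P[:3,:3].T+P[:3,3]
    w=r@P[:3,:3].T; s=(z-P[2,3])/w[...,2]; return w*s[...,None]+P[:3,3]
def cloud(d):
    v,u=np.mgrid[0:480,0:640]; return world(d,u,v)
E
python3 - <<'E'
from h import *
import pickle
for n in ("side","top","wrist"):
    d=cam(n);cv2.imwrite(f"pics/{n}0.png",d["img"]);pickle.dump(d,open(n+"0.pkl","wb"))
    print(n,np.round(d["pose"],3).tolist(),d["camera_matrix"].tolist(), [k for k in d])
s=arm.sense();print(s)
E
```

```text
pics
side [[0.946, 0.22, -0.239, 0.172], [-0.325, 0.61, -0.723, -0.955], [-0.013, 0.761, 0.648, 1.022], [0.0, 0.0, 0.0, 1.0]] [[620.146466702118, 0.0, 314.83688533798056], [0.0, 620.146466702118, 238.02857018815467], [0.0, 0.0, 1.0]] ['img', 'depth', 'camera_matrix', 'pose']
top [[0.028, 0.992, -0.127, 0.346], [-1.0, 0.026, -0.018, 0.03], [-0.014, 0.127, 0.992, 1.315], [0.0, 0.0, 0.0, 1.0]] [[499.5814029082363, 0.0, 314.8626674952946], [0.0, 499.5814029082363, 249.5232921236212], [0.0, 0.0, 1.0]] ['img', 'depth', 'camera_matrix', 'pose']
wrist [[0.369, -0.885, -0.283, 0.123], [0.929, 0.351, 0.114, 0.516], [-0.002, -0.306, 0.952, 0.373], [0.0, 0.0, 0.0, 1.0]] [[365.30428064131604, 0.0, 324.56905920143737], [0.0, 365.30428064131604, 242.78203236468167], [0.0, 0.0, 1.0]] ['img', 'depth', 'camera_matrix', 'pose']
{'time': 0.15, 'q': array([ 1.19195962e+00,  2.60528399e-01, -1.39083251e-01,  1.17273991e+00,
       -2.48145329e-05,  1.57080983e+00]), 'joint_velocities': array([-0.0012081 , -0.00091364,  0.00396388, -0.00167572, -0.00124185,
       -0.00049074]), 'joint_efforts': array([-9.69847206e-04, -4.06006837e+01,  2.54166037e+01,  1.26729766e-02,
       -1.02575832e-04, -1.30645591e-05]), 'tool_pos': array([0.19397115, 0.48726428, 0.23065465]), 'ee_rot': array([-1.34225137e-04,  1.88294247e-01,  9.82112352e-01, -7.66045266e-04]), 'wrist_force': array([-0.05655867,  0.4346556 , -0.27547765]), 'moment': array([ 0.02406403,  0.07907414, -0.01780517]), 'grip_force': 0.0, 'grip_width': 0.9961688981531862}
```

View pics/top0.png

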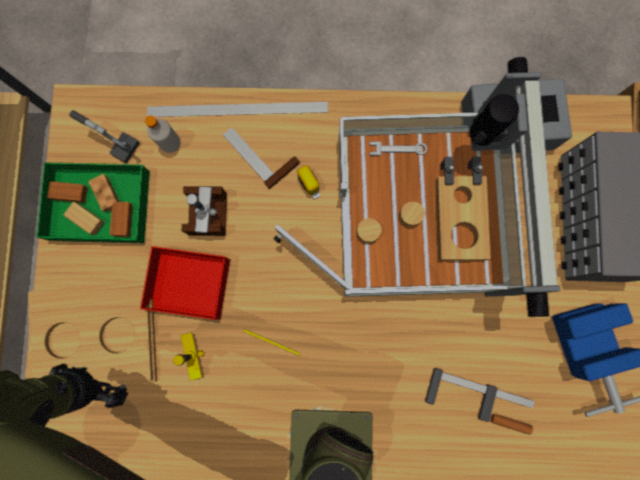

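View pics/side0.png

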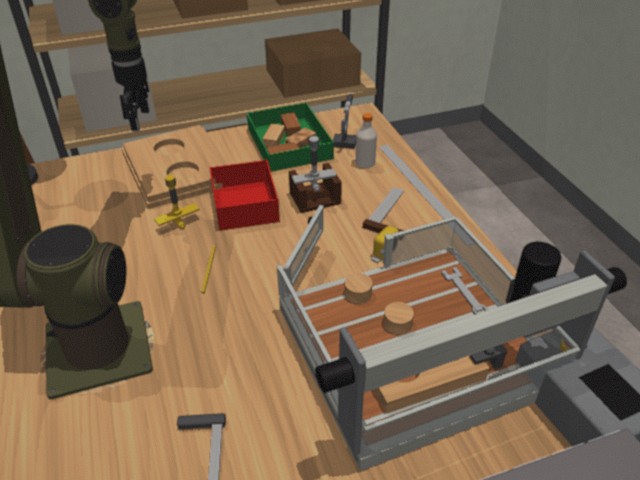

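```bash
python3 - <<'E'
from h import *
import pickle
d=pickle.load(open("top0.pkl","rb"));C=cloud(d);Z=C[...,2]
def reg(u0,u1,v0,v1,z0,z1,name,rect=True):
    m=np.zeros(Z.shape,bool);m[v0:v1,u0:u1]=True
    m&=(Z>z0)&(Z<z1);p=C[m];
    if len(p)<10: print(name,len(p));return p
    r=cv2.minAreaRect(p[:,:2].astype(np.float32));print(name,len(p),"c",np.round(r[0],4),"size",np.round(r[1],4),"ang",round(r[2],2),"mean",np.round(p.mean(0),4))
    return p
reg(430,500,165,270,.078,.094,"board")
reg(350,387,212,246,.075,.097,"disc1")
reg(396,430,198,228,.075,.097,"disc2")
reg(180,230,180,240,.068,.080,"rackwalls")
reg(180,230,180,240,.08,.095,"bridge")
reg(180,230,180,240,.16,.22,"knob")
reg(135,235,240,325,.068,.08,"tub")
reg(270,350,220,295,.11,.14,"door")
reg(335,360,110,300,.12,.14,"front")
reg(335,560,280,300,.12,.14,"sideL")
for n,u,v in (("holeL",465,236),("holeS",463,195)):
    print(n,np.round(world(d,u,v,0.086),4),C[v,u])
big=np.hstack([cv2.resize(d["img"][165:265,150:260],(400,364),interpolation=2),cv2.resize(d["img"][110:300,335:545],(400,364),interpolation=2)])
s=cv2.imread("pics/side0.png")
big=np.vstack([big,np.hstack([cv2.resize(s[120:220,270:370],(236,236),interpolation=2),cv2.resize(s[170:250,140:220],(236,236),interpolation=2),cv2.resize(s[220:430,280:600],(328,236),interpolation=2)])])
cv2.imwrite("pics/big.png",big)
E
```

```text
board 3205 c [ 0.6085 -0.3149] size [0.2394 0.1223] ang 1.92 mean [ 0.5936 -0.3145  0.0855]
disc1 454 c [ 0.5567 -0.0802] size [0.0575 0.0586] ang 89.43 mean [ 0.5561 -0.0799  0.0852]
disc2 457 c [ 0.6016 -0.1874] size [0.0582 0.0589] ang 46.76 mean [ 0.6011 -0.1872  0.0852]
rackwalls 537 c [0.6022 0.3444] size [0.1192 0.0996] ang 0.87 mean [0.603  0.3438 0.0748]
bridge 396 c [0.6002 0.3374] size [0.117  0.0839] ang 1.85 mean [0.5964 0.3375 0.0838]
knob 117 c [0.5987 0.338 ] size [0.0227 0.0246] ang 5.57 mean [0.5979 0.3365 0.1902]
tub 525 c [0.4138 0.3811] size [0.1915 0.16  ] ang 83.62 mean [0.415  0.3846 0.0736]
door 455 c [0.4767 0.0544] size [0.2411 0.0211] ang 48.14 mean [0.4755 0.0534 0.1292]
front 483 c [ 0.6118 -0.0237] size [0.438  0.0567] ang 0.95 mean [ 0.6484 -0.0166  0.1328]
sideL 716 c [ 0.4138 -0.2249] size [0.0359 0.4422] ang 1.54 mean [ 0.4108 -0.2208  0.1339]
holeL [ 0.5461 -0.3191  0.086 ] [ 0.55219327 -0.32976621  0.04850874]
holeS [ 0.6499 -0.3152  0.086 ] [ 0.65907018 -0.32553514  0.04907772]
```

View pics/big.png

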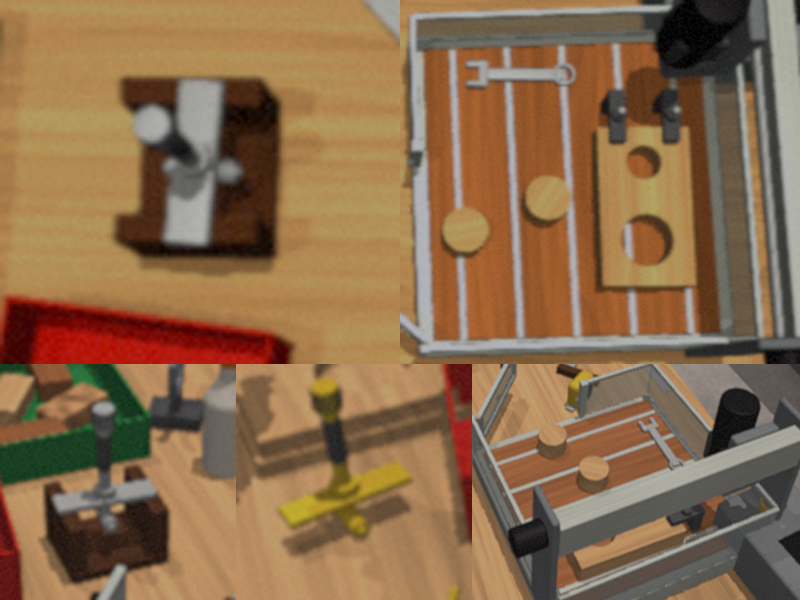

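```bash
python3 - <<'E'
from h import *
import pickle
for n in("top0","side0"):
    C=cloud(pickle.load(open(n+".pkl","rb")));Z=C[...,2];X=C[...,0];Y=C[...,1]
    for a,b in((.14,.18),(.18,.22),(.22,.26),(.26,.29),(.29,.31)):
        for x0,x1 in((.44,.66),(.38,.44)):
            m=(X>x0)&(X<x1)&(Y<-.25)&(Y>-.55)&(Z>a)&(Z<b)
            print(n,a,b,x0,m.sum(),np.round(np.percentile(Y[m],[2,50,98]),3) if m.any() else '')
d=pickle.load(open("top0.pkl","rb"));C=cloud(d);Z=C[...,2]
# hole centres: fit to hole boundary from depth mask
m=(Z>.08)&(Z<.092);M=np.zeros(Z.shape,np.uint8);M[165:270,430:500]=m[165:270,430:500]*255
cs,_=cv2.findContours(M,cv2.RETR_CCOMP,cv2.CHAIN_APPROX_NONE)
for c in cs:
    if len(c)>25:
        p=world(d,c[:,0,0],c[:,0,1],.086)[:,:2].astype(np.float32);print(len(c),cv2.minEnclosingCircle(p),cv2.fitEllipse(p))
# side-panel lines: door & hinge
for nm,b,ax in(("front",(338,352,125,285),0),("left",(360,520,284,298),1)):
    u0,u1,v0,v1=b;P=C[v0:v1,u0:u1].reshape(-1,3);P=P[(P[:,2]>.127)&(P[:,2]<.138)]
    print(nm,len(P),np.round(np.polyfit(P[:,ax],P[:,1-ax],1),4),np.round(P.min(0),3),np.round(P.max(0),3))
E
```

```text
top0 0.14 0.18 0.44 4 [-0.434 -0.432 -0.424]
top0 0.14 0.18 0.38 39 [-0.432 -0.371 -0.368]
top0 0.18 0.22 0.44 0 
top0 0.18 0.22 0.38 45 [-0.399 -0.37  -0.368]
top0 0.22 0.26 0.44 109 [-0.413 -0.407 -0.401]
top0 0.22 0.26 0.38 67 [-0.415 -0.371 -0.368]
top0 0.26 0.29 0.44 1017 [-0.413 -0.404 -0.394]
top0 0.26 0.29 0.38 375 [-0.432 -0.409 -0.369]
top0 0.29 0.31 0.44 1577 [-0.438 -0.421 -0.403]
top0 0.29 0.31 0.38 374 [-0.442 -0.42  -0.369]
side0 0.14 0.18 0.44 0 
side0 0.14 0.18 0.38 354 [-0.445 -0.422 -0.377]
side0 0.18 0.22 0.44 0 
side0 0.18 0.22 0.38 279 [-0.445 -0.433 -0.395]
side0 0.22 0.26 0.44 1128 [-0.444 -0.437 -0.431]
side0 0.22 0.26 0.38 387 [-0.446 -0.443 -0.38 ]
side0 0.26 0.29 0.44 1474 [-0.444 -0.438 -0.431]
side0 0.26 0.29 0.38 820 [-0.446 -0.433 -0.379]
side0 0.29 0.31 0.44 2314 [-0.442 -0.425 -0.406]
side0 0.29 0.31 0.38 696 [-0.445 -0.425 -0.375]
291 ((0.593634307384491, -0.3139355182647705), 0.11963745206594467) ((0.5916069149971008, -0.3146968483924866), (0.13801296055316925, 0.24695855379104614), 91.9132080078125)
79 ((0.5486190319061279, -0.31683242321014404), 0.03627936914563179) ((0.5486716032028198, -0.3161785900592804), (0.06837906688451767, 0.06974880397319794), 119.48257446289062)
52 ((0.6516106724739075, -0.31351855397224426), 0.024581026285886765) ((0.6517956256866455, -0.312507688999176), (0.04556546360254288, 0.046774186193943024), 102.92247009277344)
front 261 [ 0.0235 -0.0257] [ 0.416 -0.027  0.127] [ 0.808 -0.002  0.138]
left 522 [-0.052   0.3978] [ 0.398 -0.43   0.127] [ 0.425 -0.058  0.138]
```

```bash
cat >> h.py <<'E'
def go(p,yaw=None):
    "shift in tool axes (units of 0.05 m) to p, twist units to yaw of tool y"
    s=arm.sense();from scipy.spatial.transform import Rotation as R
    q=s["ee_rot"];M=R.from_quat([q[1],q[2],q[3],q[0]]).as_matrix()
    y=np.arctan2(M[1,1],M[0,1]);d=np.array(p)-s["tool_pos"]
    print("t",round(s["time"],2),"pos",np.round(s["tool_pos"],4),"yaw",round(y,4),"F",np.round(s["wrist_force"],1),"w",round(s["grip_width"],3),"gf",round(s["grip_force"],1),"q6",round(s["q"][5],2))
    print("  now axes:",np.round(M.T@d/.05,3))
    if yaw is not None:
        x=np.array([-np.sin(yaw),np.cos(yaw),0]);yy=np.array([np.cos(yaw),np.sin(yaw),0])
        print("  twist total",round(-(yaw-y)/np.pi,4),"rows",abs(yaw-y)/.15,"after-twist axes:",np.round(np.array([x@d,yy@d,-d[2]])/.05,3))
E
python3 -m pendant '{"travel":[[0,0,0],[0,0,0],[0,0,0],[0,0,0],[0,0,0]],"twist":[0.0475,0.0475,0.0475,0.0475,0.0475],"fingers":[-1,-1,-1,-1,-1]}'
python3 -m pendant '{"travel":[[0,0,0],[0,0,0],[0,0,0],[0,0,0],[0,0,0],[0,0,0]],"twist":[0.0475,0.0475,0.0475,0.0475,0.0475,0],"fingers":[-1,-1,-1,-1,-1,-1]}'
python3 -c "
from h import *
go([.598,.337,.235],-.3)"
```

```text
time: 0.65
tool_pos: [0.194, 0.4875, 0.2309]
ee_rot: [0.0, 0.536, 0.844, -0.0]
wrist_force: [-0.5, -0.6, 0.9]
grip_width: 0.999
grip_force: 0.0
time: 1.25
tool_pos: [0.194, 0.4875, 0.231]
ee_rot: [0.0, 0.805, 0.594, -0.0]
wrist_force: [-0.2, -0.1, -0.9]
grip_width: 1.0
grip_force: 0.0
t 1.25 pos [0.194  0.4875 0.231 ] yaw -0.2999 F [-0.2 -0.1 -0.9] w 1.0 gf 0.0 q6 3.06
  now axes: [-0.489  8.608 -0.081]
  twist total 0.0 rows 0.0005211168801004067 after-twist axes: [-0.488  8.608 -0.08 ]
```

```bash

python3 -m pendant '{"travel":[[-0.1,0.7,-0.08],[-0.1,0.9,0],[-0.1,0.9,0],[-0.1,0.9,0],[-0.09,0.9,0],[0,0.9,0],[0,0.9,0],[0,0.9,0]],"twist":[0,0,0,0,0,0,0,0],"fingers":[-1,-1,-1,-1,-1,-1,-1,-1]}'
python3 -m pendant '{"travel":[[0,0.9,0],[0,0.7,0],[0,0,0],[0,0,0]],"twist":[0,0,0,0],"fingers":[-1,-1,-1,-1]}'
python3 - <<'E'
from h import *
go([.598,.337,.235],-.3)
import pickle
d=cam("wrist");cv2.imwrite("pics/w1.png",d["img"]);pickle.dump(d,open("w1.pkl","wb"))
t=cam("top");cv2.imwrite("pics/t1.png",t["img"])
E
```

```text
time: 2.05
tool_pos: [0.5228, 0.3599, 0.2351]
ee_rot: [-0.0, 0.804, 0.595, -0.0]
wrist_force: [-0.8, 0.5, 0.2]
grip_width: 0.997
grip_force: 0.0
time: 2.45
tool_pos: [0.5979, 0.3366, 0.2342]
ee_rot: [-0.0, 0.805, 0.594, -0.001]
wrist_force: [-1.3, -0.7, -0.1]
grip_width: 0.997
grip_force: 0.0
t 2.45 pos [0.5979 0.3366 0.2342] yaw -0.2994 F [-1.3 -0.7 -0.1] w 0.997 gf 0.0 q6 2.38
  now axes: [ 0.008  0.    -0.015]
  twist total 0.0002 rows 0.00415075256405939 after-twist axes: [ 0.008  0.    -0.015]
```

View pics/w1.png

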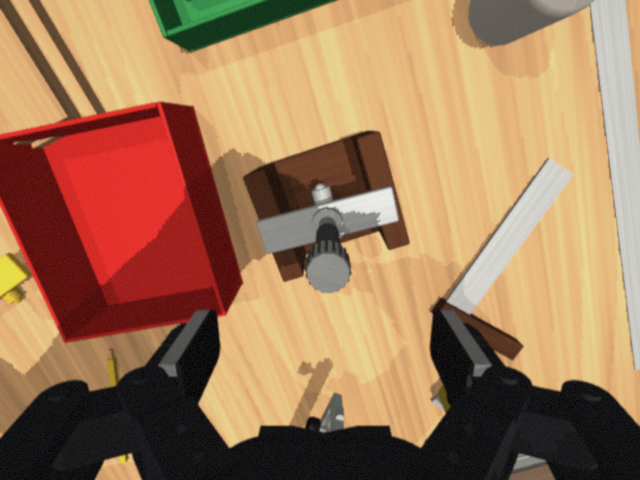

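```bash
python3 - <<'E'
from h import *
import pickle
d=pickle.load(open("w1.pkl","rb"));C=cloud(d);Z=C[...,2]
def f(n,m,a,b):
    k=m&(Z>a)&(Z<b);p=C[k];r=cv2.minAreaRect(p[:,:2].astype(np.float32));print(n,k.sum(),np.round(r[0],4),np.round(r[1],4),round(r[2],2),np.round(p.mean(0),4));
m=np.zeros(Z.shape,bool);m[120:300,235:415]=1
f("knobtop",m,.190,.2);f("bridge",m,.08,.088);f("rack",m,.07,.079)
m[:]=0;m[90:350,0:245]=1;f("tub",m,.070,.08)
E
```

```text
knobtop 1526 [0.6022 0.3385] [0.0242 0.0254] 62.66 [0.6022 0.3394 0.1942]
bridge 4018 [0.602  0.3384] [0.0301 0.1157] 87.69 [0.6033 0.3395 0.0825]
rack 4034 [0.6047 0.3445] [0.1183 0.0998] 0.89 [0.6088 0.351  0.0744]
tub 4210 [0.4404 0.3781] [0.1902 0.2097] 83.45 [0.4215 0.3846 0.0736]
```

```bash

python3 -m pendant '{"travel":[[0.05,0.06,0],[0,0,0.5],[0,0,0.5],[0,0,0.41],[0,0,0]],"twist":[0,0,0,0,0],"fingers":[-1,-1,-1,-1,-1]}'
python3 -m pendant '{"travel":[[0,0,0],[0,0,0],[0,0,0],[0,0,0],[0,0,0],[0,0,0],[0,0,0],[0,0,0]],"twist":[0,0,0,0,0,0,0,0],"fingers":[1,1,1,1,1,1,1,1]}'
python3 -c "
from h import *
go([.602,.338,.164],-.3)"
```

```text
time: 3.05
tool_pos: [0.5984, 0.3383, 0.1618]
ee_rot: [-0.0, 0.804, 0.594, -0.003]
wrist_force: [-0.0, 0.4, -0.3]
grip_width: 1.0
grip_force: 0.0
time: 3.85
tool_pos: [0.6011, 0.3392, 0.1659]
ee_rot: [-0.0, 0.805, 0.594, 0.001]
wrist_force: [-3.6, 0.9, 5.3]
grip_width: 0.264
grip_force: 58.6
t 3.85 pos [0.6011 0.3392 0.1659] yaw -0.2999 F [-3.6  0.9  5.3] w 0.264 gf 58.6 q6 2.38
  now axes: [-0.017  0.025  0.038]
  twist total 0.0 rows 0.00044228204546821936 after-twist axes: [-0.016  0.025  0.038]
```

```bash

python3 -m pendant '{"travel":[[0,0,-0.3],[0,0,-0.5],[0,0,-0.7],[0,0,-0.7],[0,0,-0.6],[0,0,-0.2],[0,0,0]],"twist":[0,0,0,0,0,0,0],"fingers":[1,1,1,1,1,1,1]}'
python3 - <<'E'
from h import *
go([.548,-.316,.324],-.3)
for n in("side","wrist"):
    d=cam(n);cv2.imwrite(f"pics/{n}2.png",d["img"])
import pickle;pickle.dump(d,open("w2.pkl","wb"))
a=cv2.imread("pics/side2.png")[60:240,220:420];b=cv2.imread("pics/wrist2.png")
cv2.imwrite("pics/m2.png",np.hstack([cv2.resize(a,(400,360)),cv2.resize(b,(400,300))[:].copy() if 0 else cv2.copyMakeBorder(cv2.resize(b,(400,300)),0,60,0,0,0)]))
E
```

```text
time: 4.55
tool_pos: [0.6023, 0.3388, 0.3158]
ee_rot: [0.0, 0.805, 0.593, 0.001]
wrist_force: [0.0, -0.5, -4.6]
grip_width: 0.263
grip_force: 59.3
t 4.55 pos [0.6023 0.3388 0.3158] yaw -0.3005 F [ 0.  -0.5 -4.6] w 0.263 gf 59.3 q6 2.38
  now axes: [-12.831   2.84   -0.176]
  twist total -0.0002 rows 0.0032840129513404355 after-twist axes: [-12.832   2.834  -0.164]
```

View pics/m2.png

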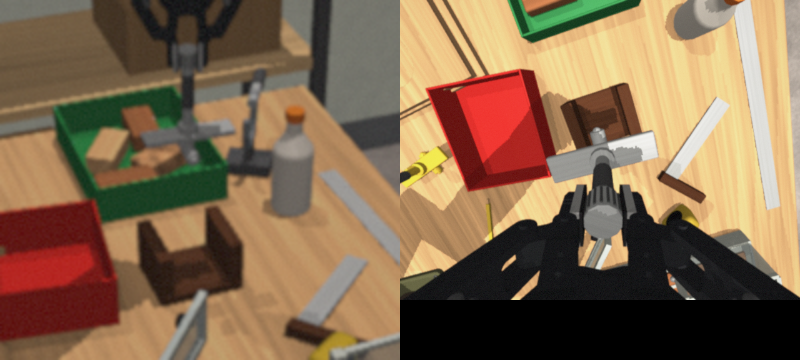

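```bash

python3 -m pendant '{"travel":[[-0.3,0.06,0],[-0.6,0.14,0],[-0.8,0.18,0],[-0.9,0.2,0],[-0.9,0.2,0],[-0.9,0.2,0],[-0.9,0.2,0],[-0.9,0.2,0]],"twist":[0,0,0,0,0,0,0,0],"fingers":[1,1,1,1,1,1,1,1]}'
python3 -m pendant '{"travel":[[-0.9,0.2,0],[-0.9,0.2,0],[-0.9,0.2,0],[-0.9,0.2,0],[-0.9,0.2,0],[-0.8,0.2,0],[-0.6,0.14,0],[-0.3,0.11,0]],"twist":[0,0,0,0,0,0,0,0],"fingers":[1,1,1,1,1,1,1,1]}'
python3 -m pendant '{"travel":[[0,0,0],[0,0,0],[0,0,0]],"twist":[0,0,0],"fingers":[1,1,1]}'
python3 - <<'E'
from h import *
go([.548,-.316,.30],-.3)
import pickle
for n in("wrist","top"):
    d=cam(n);cv2.imwrite(f"pics/{n}3.png",d["img"]);pickle.dump(d,open(n+"3.pkl","wb"))
E
```

```text
time: 5.45
tool_pos: [0.5739, 0.0202, 0.3126]
ee_rot: [-0.001, 0.805, 0.593, -0.002]
wrist_force: [1.3, -0.1, -3.8]
grip_width: 0.259
grip_force: 59.3
time: 6.25
tool_pos: [0.5514, -0.2981, 0.3122]
ee_rot: [-0.002, 0.806, 0.592, -0.001]
wrist_force: [-0.2, 0.7, -3.9]
grip_width: 0.262
grip_force: 59.3
time: 6.55
tool_pos: [0.5531, -0.2937, 0.3144]
ee_rot: [-0.001, 0.804, 0.594, 0.0]
wrist_force: [0.2, 1.0, -4.7]
grip_width: 0.259
grip_force: 59.3
t 6.55 pos [ 0.5531 -0.2937  0.3144] yaw -0.2986 F [ 0.2  1.  -4.7] w 0.259 gf 59.3 q6 1.38
  now axes: [-0.456  0.034  0.288]
  twist total 0.0005 rows 0.009424843554101114 after-twist axes: [-0.456  0.034  0.288]
```

View pics/wrist3.png

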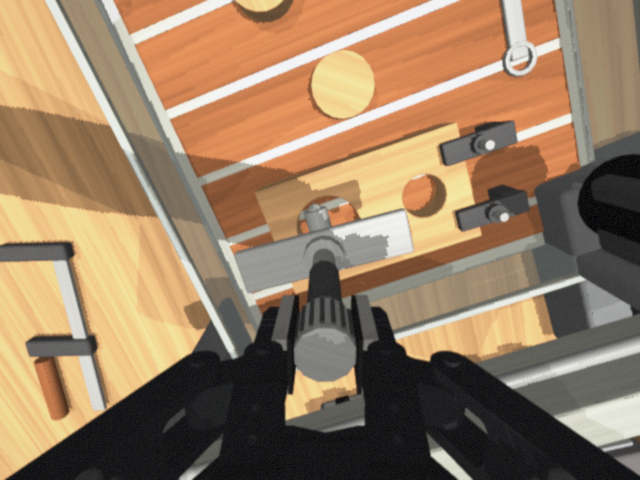

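```bash
python3 - <<'E'
from h import *
import pickle
d=pickle.load(open("wrist3.pkl","rb"));C=cloud(d);Z=C[...,2]
def f(n,b,a,c):
    m=np.zeros(Z.shape,bool);m[b[2]:b[3],b[0]:b[1]]=1
    k=m&(Z>a)&(Z<c);p=C[k];r=cv2.minAreaRect(p[:,:2].astype(np.float32));print(n,k.sum(),np.round(r[0],4),np.round(r[1],4),round(r[2],2),"med z",np.round(np.median(p[:,2]),4));return k
f("bridge",(225,420,200,300),.215,.245)
f("knobtop",(290,360,325,390),.33,.36)
k=f("board",(250,490,115,270),.08,.092)
g=cv2.cvtColor(d["img"],cv2.COLOR_BGR2GRAY)
# small hole contour via depth mask
M=np.zeros(Z.shape,np.uint8);M[165:225,395:455]=(k[165:225,395:455]==0)*255
M=cv2.morphologyEx(M,cv2.MORPH_OPEN,np.ones((3,3)))
n,l,s,c=cv2.connectedComponentsWithStats(M);i=l[195,425];print(s[i])
cs,_=cv2.findContours((l==i).astype(np.uint8),0,1);c=max(cs,key=len);p=world(d,c[:,0,0],c[:,0,1],.086)[:,:2].astype(np.float32);print("small",cv2.fitEllipse(p),cv2.minEnclosingCircle(p))
# big hole: visible rim points on far(upper) side: rays through boundary of board mask
M=np.zeros(Z.shape,np.uint8);M[190:235,290:365]=k[190:235,290:365]*255
b=[]
for u in range(300,362):
    col=np.where(k[170:235,u])[0]
    if len(col):
        v=170+col
        # end of the first contiguous run
        brk=np.where(np.diff(v)>1)[0]; e=v[brk[0]] if len(brk) else v[-1]; b.append((u,e))
b=np.array(b);p=world(d,b[:,0],b[:,1]+.5,.086)[:,:2]
from scipy.optimize import least_squares
r=least_squares(lambda c:np.hypot(*(p-c).T)-.034,[.548,-.316],loss="soft_l1",f_scale=.001);print("bore",r.x,np.round(np.sort(np.abs(r.fun))[[10,30,50]],4))
# edge yaw: front edge of board (largest y)
kk=C[k];u=np.array([np.percentile(kk[(kk[:,0]>x)&(kk[:,0]<x+.01),1],99) for x in np.arange(.51,.66,.01)]);print("edge",np.polyfit(np.arange(.51,.66,.01)+.005,u,1))
for uv in ((343,84),):
    pass
f("disc",(305,380,45,125),.078,.095)
E
```

```text
bridge 7274 [ 0.5534 -0.2944] [0.0304 0.1164] 87.85 med z 0.2311
knobtop 3757 [ 0.5545 -0.2948] [0.0248 0.0246] 72.83 med z 0.3431
board 12639 [ 0.6025 -0.3013] [0.1592 0.2389] 69.21 med z 0.0855
[ 395  174   50   51 1603]
small ((0.6506109237670898, -0.315401166677475), (0.039379656314849854, 0.0582028366625309), 123.50591278076172) ((0.6456669569015503, -0.3180393874645233), 0.03122546151280403)
bore [ 0.55178953 -0.31742121] [0.0001 0.0003 0.0005]
edge [ 0.0474859  -0.27670968]
disc 3415 [ 0.6043 -0.189 ] [0.059 0.059] 64.64 med z 0.0855
```

```bash

python3 -m pendant '{"travel":[[-0.2,0.04,0],[-0.247,0.036,0],[0,0,0.4],[0,0,0.6],[0,0,0.5],[0,0,0.29],[0,0,0],[0,0,0]],"twist":[0,0,0,0,0,0,0,0],"fingers":[1,1,1,1,1,1,1,1]}'
python3 - <<'E'
from h import *
go([.549,-.316,.177],-.3)
import pickle
for n in("wrist","side"):
    d=cam(n);cv2.imwrite(f"pics/{n}4.png",d["img"]);pickle.dump(d,open(n+"4.pkl","wb"))
E
```

```text
time: 7.45
tool_pos: [0.55, -0.3186, 0.2256]
ee_rot: [0.0, 0.805, 0.593, -0.0]
wrist_force: [0.5, 0.5, -3.6]
grip_width: 0.26
grip_force: 59.5
t 7.45 pos [ 0.55   -0.3186  0.2256] yaw -0.3008 F [ 0.5  0.5 -3.6] w 0.26 gf 59.5 q6 1.35
  now axes: [ 0.045 -0.035  0.972]
  twist total -0.0003 rows 0.005569386564552674 after-twist axes: [ 0.044 -0.035  0.972]
```

View pics/wrist4.png

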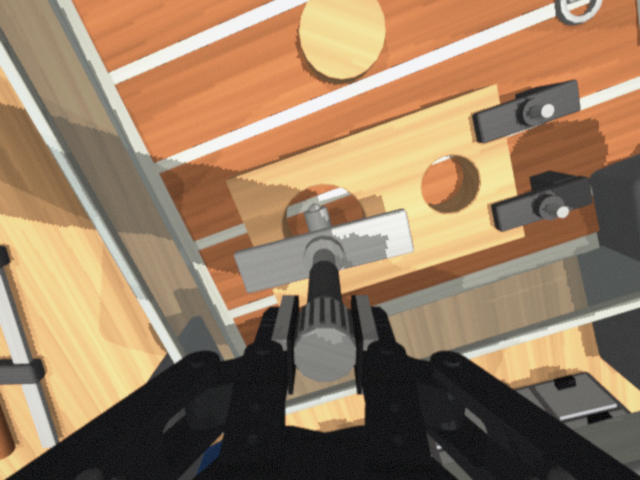

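```bash
cat > bore.py <<'E'
from h import *
import pickle,sys
from scipy.optimize import least_squares
def run(d,top,ub,box,zb):
    C=cloud(d);Z=C[...,2];k=(Z>.08)&(Z<.092)
    b=[]
    for u in range(*ub):
        v=top+np.where(k[top:top+70,u])[0]
        if len(v):
            g=np.where(np.diff(v)>1)[0];b.append((u,v[g[0]] if len(g) else v[-1]))
    b=np.array(b);p=world(d,b[:,0],b[:,1]+.5,.086)[:,:2]
    r=least_squares(lambda c:np.hypot(*(p-c).T)-.034,[.55,-.316],loss="soft_l1",f_scale=.0007)
    print("bore",np.round(r.x,4),"res",np.round(np.sort(np.abs(r.fun))[len(b)//4::len(b)//4],4),"at",np.round(p[[0,len(p)//2,-1]],3).tolist())
    m=np.zeros(Z.shape,bool);m[box[2]:box[3],box[0]:box[1]]=1;m&=(Z>zb-.007)&(Z<zb+.007)
    q=cv2.minAreaRect(C[m][:,:2].astype(np.float32));print("bridge",np.round(q[0],4),np.round(q[1],4),round(q[2],2),"z",np.median(Z[m]))
    return C
E
python3 - <<'E'
from bore import *
d=pickle.load(open("wrist4.pkl","rb"))
C=run(d,150,(290,360),(225,420,200,300),.142);Z=C[...,2]
k=((Z>.08)&(Z<.092)).astype(np.uint8)
M=1-k[145:225,410:490]
n,l,s,c=cv2.connectedComponentsWithStats(M);print(s[l[38,35]])
cs,_=cv2.findContours((l==l[38,35]).astype(np.uint8),0,1);c=max(cs,key=len);p=world(d,c[:,0,0]+410,c[:,0,1]+145,.086)[:,:2].astype(np.float32);print("small",cv2.fitEllipse(p))
m=(Z>.078)&(Z<.095);m[100:]=0;m[:,:295]=0;m[:,390:]=0;print("disc",cv2.minAreaRect(C[m][:,:2].astype(np.float32)))
m=np.zeros(Z.shape,bool);m[325:390,290:360]=1;m&=(Z>.24)&(Z<.27);print("knob",cv2.minAreaRect(C[m][:,:2].astype(np.float32)))
E
```

```text
bore [ 0.5518 -0.3177] res [0.0001 0.0002 0.0003 0.0181] at [[0.532, -0.29], [0.562, -0.286], [0.584, -0.306]]
bridge [ 0.5506 -0.3197] [0.0305 0.1163] 87.88 z 0.14224543062252637
[  11   10   57   57 2463]
small ((0.6535195708274841, -0.3132780194282532), (0.041736166924238205, 0.04308241605758667), 141.88941955566406)
disc ((0.602740466594696, -0.19435706734657288), (0.048589687794446945, 0.059124622493982315), 72.47856903076172)
knob ((0.5514042377471924, -0.3196781575679779), (0.025084901601076126, 0.024481870234012604), 72.6275634765625)
```

```bash

python3 -m pendant '{"travel":[[0.043,0,0],[0,0,0.2],[0,0,0.2],[0,0,0.2],[0,0,0.2],[0,0,0.1],[0,0,0.03],[0,0,0]],"twist":[0,0,0,0,0,0,0,0],"fingers":[1,1,1,1,1,1,1,1]}'
python3 -m pendant '{"travel":[[0,0,0.02],[0,0,0.02],[0,0,0.02],[0,0,0.0]],"twist":[0,0,0,0],"fingers":[1,1,1,1]}'
python3 - <<'E'
from bore import *
go([.5508,-.3166,.177],-.3)
d=cam("wrist");cv2.imwrite("pics/w5.png",d["img"]);pickle.dump(d,open("w5.pkl","wb"))
C=run(d,130,(280,350),(225,420,200,300),.094)
E
```

```text
time: 8.35
tool_pos: [0.5506, -0.3158, 0.1785]
ee_rot: [-0.0, 0.805, 0.593, -0.0]
wrist_force: [0.0, -0.0, -4.1]
grip_width: 0.258
grip_force: 59.5
time: 8.75
tool_pos: [0.5509, -0.3161, 0.1769]
ee_rot: [0.001, 0.805, 0.593, 0.0]
wrist_force: [-1.8, -0.4, 2.0]
grip_width: 0.26
grip_force: 60.3
t 8.75 pos [ 0.5509 -0.3161  0.1769] yaw -0.3004 F [-1.8 -0.4  2. ] w 0.26 gf 60.3 q6 1.35
  now axes: [-0.01   0.001 -0.001]
  twist total -0.0001 rows 0.002485992810455177 after-twist axes: [-0.01   0.001 -0.001]
bore [ 0.5469 -0.3136] res [0.0011 0.0021 0.0026 0.0163] at [[0.535, -0.277], [0.556, -0.283], [0.577, -0.29]]
bridge [ 0.5529 -0.3165] [0.0688 0.1256] 74.63 z 0.09364854328119987
```

View pics/w5.png

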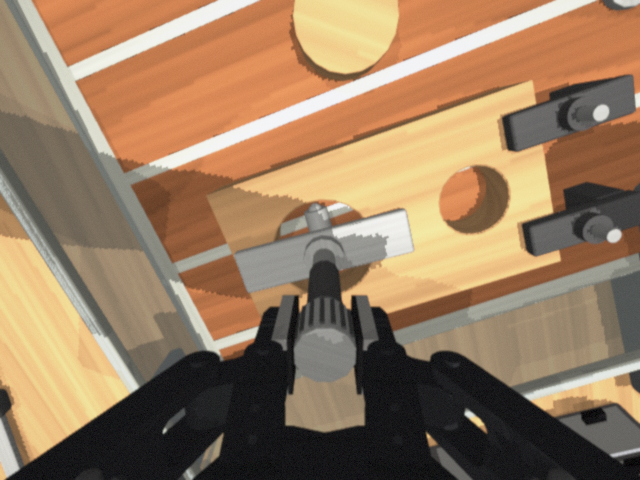

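```bash

python3 -m pendant '{"travel":[[0,0,0.03],[0,0,0],[0,0,0],[0,0,0],[0,0,0],[0,0,0],[0,0,0],[0,0,0]],"twist":[0,-0.03,-0.03,-0.03,-0.03,-0.03,-0.03,0],"fingers":[1,1,1,1,1,1,1,1]}'
python3 - <<'E'
from bore import *
go([.5508,-.3166,.177],.265); print(arm.sense()["moment"])
d=cam("wrist");cv2.imwrite("pics/w6.png",d["img"]);pickle.dump(d,open("w6.pkl","wb"))
E
```

```text
time: 9.6
tool_pos: [0.5505, -0.3173, 0.1767]
ee_rot: [0.002, 0.607, 0.795, -0.001]
wrist_force: [-4.2, -1.0, 8.1]
grip_width: 0.261
grip_force: 60.8
t 9.6 pos [ 0.5505 -0.3173  0.1767] yaw 0.266 F [-4.2 -1.   8.1] w 0.261 gf 60.8 q6 0.78
  now axes: [ 0.011  0.009 -0.006]
  twist total 0.0003 rows 0.006455210361190344 after-twist axes: [ 0.011  0.009 -0.006]
[-0.25142386  0.93719714  0.01713771]
```

View pics/w6.png

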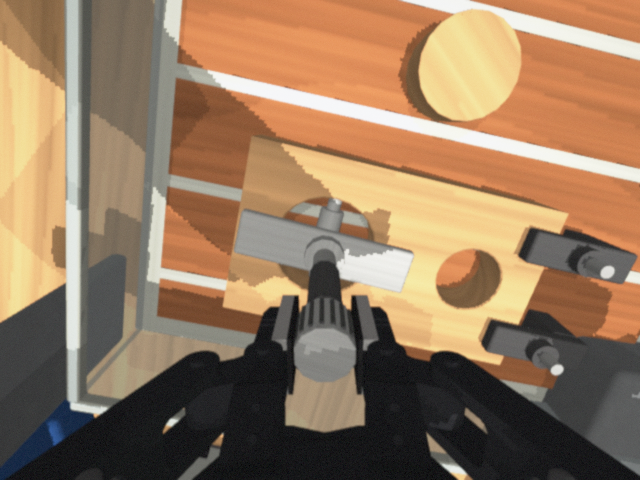

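```bash

python3 -m pendant '{"travel":[[0,0,0],[0,0,0],[0,0,0],[0,0,0],[0,0,0]],"twist":[-0.025,-0.025,-0.02,0,0],"fingers":[1,1,1,1,1]}'
python3 - <<'E'
from bore import *
go([.5508,-.3166,.177],.48); print(arm.sense()["moment"])
d=cam("wrist");pickle.dump(d,open("w7.pkl","wb"))
cv2.imwrite("pics/w7.png",cv2.resize(d["img"][120:320,200:460],(780,600),interpolation=2))
E
```

```text
time: 10.15
tool_pos: [0.5503, -0.3173, 0.1768]
ee_rot: [0.001, 0.517, 0.856, -0.001]
wrist_force: [-5.9, -1.2, 9.9]
grip_width: 0.258
grip_force: 60.8
t 10.15 pos [ 0.5503 -0.3173  0.1768] yaw 0.4844 F [-5.9 -1.2  9.9] w 0.258 gf 60.8 q6 0.56
  now axes: [ 0.008  0.015 -0.005]
  twist total 0.0014 rows 0.029238433957833692 after-twist axes: [ 0.008  0.015 -0.005]
[-0.21253214  0.97292541  0.08759183]
```

View pics/w7.png

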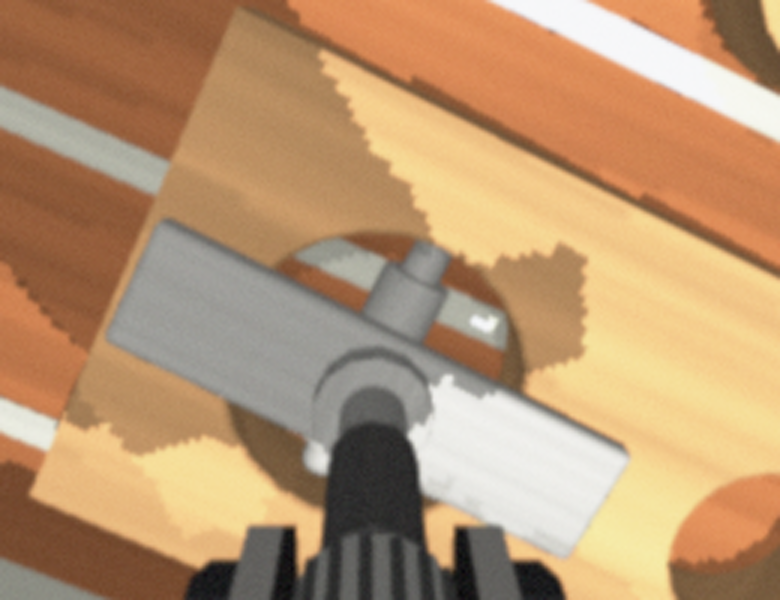

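```bash

python3 -m pendant '{"travel":[[0,0,0],[0,0,0],[0,0,0],[0,0,0],[0,0,0],[0,0,0],[0,0,0],[0,0,0]],"twist":[0.035,0.035,0.035,0.035,0.035,0.035,0.03,0],"fingers":[1,1,1,1,1,1,1,1]}'
python3 - <<'E'
from bore import *
go([.5508,-.3166,.177],-.3); print(arm.sense()["moment"])
d=cam("wrist");pickle.dump(d,open("w8.pkl","wb"))
for n in("w5","w6","w7","w8"):
    d=pickle.load(open(n+".pkl","rb"));C=cloud(d);Z=C[...,2]
    m=np.zeros(Z.shape,bool);m[190:330,200:440]=1;m&=(Z>.0905)&(Z<.1)
    q=cv2.minAreaRect(C[cv2.erode(m.astype(np.uint8),np.ones((5,5)))>0][:,:2].astype(np.float32));print(n,np.round(q[0],4),np.round(q[1],4),round(q[2],2))
E
```

```text
time: 11.0
tool_pos: [0.5513, -0.3172, 0.1767]
ee_rot: [0.002, 0.796, 0.605, 0.0]
wrist_force: [-3.2, -0.3, 6.7]
grip_width: 0.26
grip_force: 60.7
t 11.0 pos [ 0.5513 -0.3172  0.1767] yaw -0.2709 F [-3.2 -0.3  6.7] w 0.26 gf 60.7 q6 1.32
  now axes: [ 0.009 -0.012 -0.006]
  twist total 0.0093 rows 0.193909944233955 after-twist axes: [ 0.008 -0.012 -0.006]
[-0.26448152  0.45570857 -0.04034065]
w5 [ 0.552  -0.3165] [0.0272 0.1119] 87.78
w6 [ 0.5519 -0.3183] [0.1121 0.0273] 0.47
w7 [ 0.5517 -0.3183] [0.1116 0.0271] 0.57
w8 [ 0.5525 -0.3178] [0.0275 0.1123] 89.6
```

```bash

python3 -m pendant '{"travel":[[0,0,0],[0,0,0],[0,0,0],[0,0,0],[0,0,0]],"twist":[0.02,0.02,0.01,0,0],"fingers":[1,1,1,1,1]}'
python3 - <<'E'
from bore import *
go([.5508,-.3166,.177],-.3); print(arm.sense()["moment"])
d=cam("wrist");pickle.dump(d,open("w9.pkl","wb"))
for n in("w9",):
    d=pickle.load(open(n+".pkl","rb"));C=cloud(d);Z=C[...,2]
    m=np.zeros(Z.shape,bool);m[190:330,200:440]=1;m&=(Z>.0905)&(Z<.1)
    q=cv2.minAreaRect(C[cv2.erode(m.astype(np.uint8),np.ones((5,5)))>0][:,:2].astype(np.float32));print(n,np.round(q[0],4),np.round(q[1],4),round(q[2],2))
E
```

```text
time: 11.55
tool_pos: [0.5518, -0.317, 0.1767]
ee_rot: [0.002, 0.841, 0.542, 0.001]
wrist_force: [-2.3, -1.0, 7.4]
grip_width: 0.257
grip_force: 60.6
t 11.55 pos [ 0.5518 -0.317   0.1767] yaw -0.4257 F [-2.3 -1.   7.4] w 0.257 gf 60.6 q6 1.48
  now axes: [-0.001 -0.021 -0.007]
  twist total -0.04 rows 0.8379173345264312 after-twist axes: [ 0.002 -0.021 -0.007]
[-0.24494172  0.32968444  0.19085028]
w9 [ 0.5531 -0.3176] [0.0273 0.112 ] 81.49
```

```bash

python3 -m pendant '{"travel":[[0,0,-0.1],[0,0,-0.2],[0,0,-0.4],[0,0,-0.6],[0,0,-0.7],[0,0,-0.6],[0,0,-0.3],[0,0,0]],"twist":[0,0,0,0,0,0,0,0],"fingers":[1,1,1,1,1,1,1,1]}'
python3 -m pendant '{"travel":[[0,0,0],[0,0,0],[0,0,0],[0,0,0],[0,0,0],[0,0,0]],"twist":[-0.008,-0.012,-0.012,-0.012,-0.008,0],"fingers":[1,1,1,1,1,1]}'
python3 - <<'E'
from bore import *
go([.6025,.3445,.32],-.262)
d=cam("wrist");pickle.dump(d,open("w10.pkl","wb"));C=cloud(d);Z=C[...,2]
cv2.imwrite("pics/w10.png",cv2.resize(d["img"][120:400,180:480],(640,600),interpolation=2))
m=np.zeros(Z.shape,bool);m[190:330,200:440]=1;m&=(Z>.225)&(Z<.247)
q=cv2.minAreaRect(C[cv2.erode(m.astype(np.uint8),np.ones((5,5)))>0][:,:2].astype(np.float32));print(np.round(q[0],4),np.round(q[1],4),round(q[2],2),np.median(Z[m]))
E
```

```text
time: 12.4
tool_pos: [0.552, -0.3162, 0.3222]
ee_rot: [0.002, 0.841, 0.542, 0.001]
wrist_force: [0.1, 0.3, -4.5]
grip_width: 0.261
grip_force: 59.7
time: 13.0
tool_pos: [0.5502, -0.3155, 0.3178]
ee_rot: [-0.001, 0.793, 0.609, -0.0]
wrist_force: [-0.5, -0.3, -4.8]
grip_width: 0.257
grip_force: 59.6
t 13.0 pos [ 0.5502 -0.3155  0.3178] yaw -0.262 F [-0.5 -0.3 -4.8] w 0.257 gf 59.6 q6 1.31
  now axes: [13.02  -2.409 -0.027]
  twist total -0.0 rows 0.000325427602785681 after-twist axes: [13.02  -2.408 -0.045]
[ 0.5506 -0.3155] [0.1121 0.0279] 0.0 0.2344904905024728
```

View pics/w10.png

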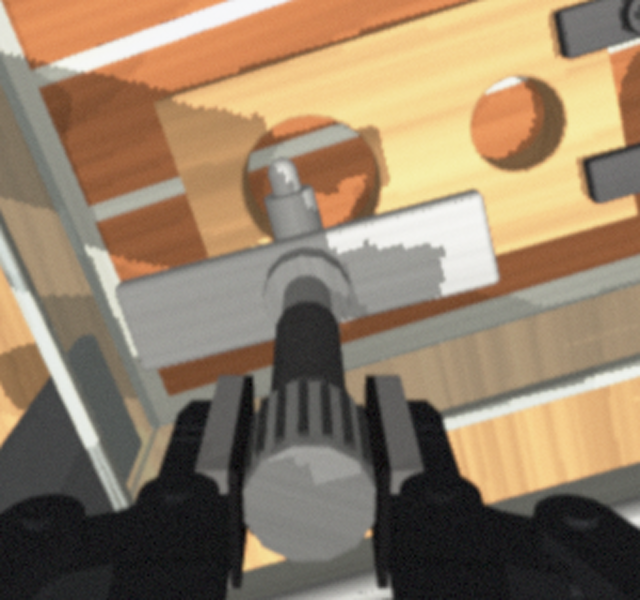

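```bash

python3 -m pendant '{"travel":[[0.3,-0.06,0],[0.6,-0.11,0],[0.8,-0.15,0],[0.9,-0.17,0],[0.9,-0.17,0],[0.9,-0.17,0],[0.9,-0.17,0],[0.9,-0.17,0]],"twist":[0,0,0,0,0,0,0,0],"fingers":[1,1,1,1,1,1,1,1]}'
python3 -m pendant '{"travel":[[0.9,-0.17,0],[0.9,-0.17,0],[0.9,-0.17,0],[0.9,-0.17,0],[0.9,-0.17,0],[0.9,-0.16,0],[0.8,-0.15,0],[0.6,-0.11,0]],"twist":[0,0,0,0,0,0,0,0],"fingers":[1,1,1,1,1,1,1,1]}'
python3 -m pendant '{"travel":[[0,0,0],[0,0,0],[0,0,0]],"twist":[0,0,0],"fingers":[1,1,1]}'
python3 - <<'E'
from bore import *
go([.6025,.3445,.22],-.262)
E
```

```text
time: 13.85
tool_pos: [0.5739, 0.0015, 0.3195]
ee_rot: [-0.0, 0.793, 0.609, 0.0]
wrist_force: [0.4, -0.0, -4.3]
grip_width: 0.265
grip_force: 59.7
time: 14.65
tool_pos: [0.6003, 0.3474, 0.3189]
ee_rot: [-0.001, 0.793, 0.609, 0.0]
wrist_force: [0.3, 0.3, -3.9]
grip_width: 0.26
grip_force: 59.7
time: 14.95
tool_pos: [0.601, 0.3432, 0.3193]
ee_rot: [0.0, 0.794, 0.608, -0.0]
wrist_force: [-0.6, -0.4, -4.3]
grip_width: 0.263
grip_force: 59.7
t 14.95 pos [0.601  0.3432 0.3193] yaw -0.2627 F [-0.6 -0.4 -4.3] w 0.263 gf 59.7 q6 2.35
  now axes: [0.034 0.023 1.987]
  twist total -0.0002 rows 0.004459621695476201 after-twist axes: [0.032 0.022 1.987]
```

```bash

python3 -m pendant '{"travel":[[0.03,0.02,0],[0,0,0.4],[0,0,0.6],[0,0,0.7],[0,0,0.6],[0,0,0.4],[0,0,0.2],[0,0,0.1]],"twist":[0,0,0,0,0,0,0,0],"fingers":[1,1,1,1,1,1,1,1]}'
python3 -m pendant '{"travel":[[0,0,0],[0,0,0.03],[0,0,0.03],[0,0,0]],"twist":[0,0,0,0],"fingers":[1,1,1,1]}'
python3 -c "
from bore import *
go([.6025,.3445,.166],-.262)"
```

```text
time: 15.75
tool_pos: [0.6028, 0.3438, 0.1687]
ee_rot: [-0.0, 0.794, 0.608, -0.001]
wrist_force: [-0.2, -0.0, -3.4]
grip_width: 0.261
grip_force: 59.6
time: 16.15
tool_pos: [0.6033, 0.345, 0.1671]
ee_rot: [0.0, 0.794, 0.608, 0.001]
wrist_force: [-0.7, 0.9, -5.3]
grip_width: 0.262
grip_force: 59.6
t 16.15 pos [0.6033 0.345  0.1671] yaw -0.2625 F [-0.7  0.9 -5.3] w 0.262 gf 59.6 q6 2.35
  now axes: [-0.014 -0.013  0.022]
  twist total -0.0002 rows 0.003292574462543385 after-twist axes: [-0.014 -0.013  0.022]
```

```bash

python3 -m pendant '{"travel":[[0,0,0.02],[0,0,0.02],[0,0,0],[0,0,0]],"twist":[0,0,0,0],"fingers":[1,1,1,1]}'
python3 -c "
from bore import *
go([.6025,.3445,.166],-.262)"
```

```text
time: 16.55
tool_pos: [0.6031, 0.3452, 0.1659]
ee_rot: [-0.0, 0.794, 0.609, 0.001]
wrist_force: [-2.9, -0.1, 6.5]
grip_width: 0.259
grip_force: 60.6
t 16.55 pos [0.6031 0.3452 0.1659] yaw -0.2623 F [-2.9 -0.1  6.5] w 0.259 gf 60.6 q6 2.35
  now axes: [-0.017 -0.008 -0.002]
  twist total -0.0001 rows 0.0020131192102657014 after-twist axes: [-0.017 -0.008 -0.002]
```

```bash

python3 -m pendant '{"travel":[[0,0,-0.01],[0,0,0],[0,0,0],[0,0,0],[0,0,0],[0,0,0]],"twist":[0,0,0,0,0,0],"fingers":[-0.2,-0.2,-0.2,-0.2,-0.2,-0.2]}'
python3 -m pendant '{"travel":[[0,0,-0.3],[0,0,-0.6],[0,0,-0.8],[0,0,-0.6],[0,0,0],[0,0,0]],"twist":[0,0,0,0,0,0],"fingers":[-0.2,-0.2,-0.2,-0.2,-0.2,-0.2]}'
python3 - <<'E'
from bore import *
go([.6025,.3445,.166],-.262)
d=cam("wrist");pickle.dump(d,open("w11.pkl","wb"));C=cloud(d);Z=C[...,2]
t=cam("top");pickle.dump(t,open("t11.pkl","wb"))
m=(Z>.08)&(Z<.088)&(np.abs(C[...,0]-.603)<.08)&(np.abs(C[...,1]-.345)<.06);m=cv2.erode(m.astype(np.uint8),np.ones((3,3)))>0
q=cv2.minAreaRect(C[m][:,:2].astype(np.float32));print("bridge",q,np.median(Z[m]))
m=(Z>.18)&(Z<.2)&(np.abs(C[...,0]-.603)<.03);print("knob",cv2.minAreaRect(C[m][:,:2].astype(np.float32)))
C=cloud(t);Z=C[...,2];
m=((Z>.075)&(Z<.097)&(C[...,0]>.42)&(C[...,0]<.82)&(C[...,1]<-.03)&(C[...,1]>-.24)).astype(np.uint8)
n,l,s,_=cv2.connectedComponentsWithStats(m)
for i in range(1,n):
    if s[i,4]>60:
        p=C[l==i];print(s[i],cv2.minAreaRect(p[:,:2].astype(np.float32)))
a=cv2.resize(t["img"][100:310,240:560],(780,512),interpolation=2);cv2.imwrite("pics/t11.png",a)
b=cv2.resize(d["img"],(400,300));c=cv2.resize(t["img"][100:310,240:560],(400,263))
cv2.imwrite("pics/m11.png",np.vstack([b,c]))
E
```

```text
time: 17.15
tool_pos: [0.603, 0.3447, 0.1647]
ee_rot: [0.0, 0.794, 0.608, -0.0]
wrist_force: [-0.4, -0.1, 0.3]
grip_width: 0.598
grip_force: 0.0
time: 17.75
tool_pos: [0.6035, 0.345, 0.2805]
ee_rot: [0.0, 0.794, 0.608, 0.001]
wrist_force: [-0.2, 0.8, -0.7]
grip_width: 0.601
grip_force: 0.0
t 17.75 pos [0.6035 0.345  0.2805] yaw -0.2626 F [-0.2  0.8 -0.7] w 0.601 gf 0.0 q6 2.35
  now axes: [-0.018 -0.02   2.29 ]
  twist total -0.0002 rows 0.0038673315628308855 after-twist axes: [-0.014 -0.016  2.29 ]
bridge ((0.6040699481964111, 0.34437286853790283), (0.11285323649644852, 0.027707280591130257), 0.1191788762807846) 0.08248902975731826
knob ((0.6039710640907288, 0.34398511052131653), (0.024944910779595375, 0.025548886507749557), 9.07607650756836)
[400 201  25  25 457] ((0.6018011569976807, -0.18747109174728394), (0.05830085277557373, 0.0583077110350132), 46.134273529052734)
[357 218  24  24 455] ((0.5564711689949036, -0.08015049993991852), (0.05776367336511612, 0.0580810084939003), 88.96015167236328)
```

View pics/m11.png

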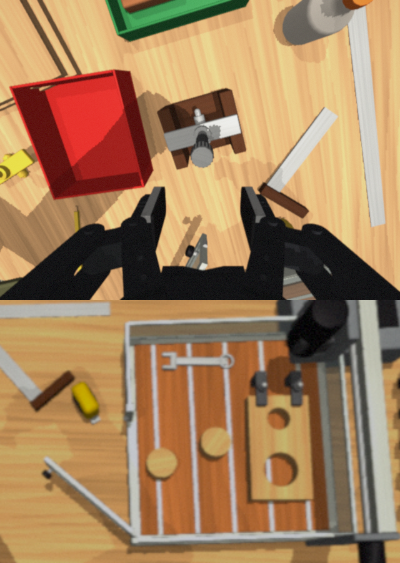

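```bash

python3 -m pendant '{"travel":[[0,0,0],[0,0,0]],"twist":[-0.047,0],"fingers":[-1,-1]}'
python3 -c "
from bore import *
go([.5565,-.080,.23],-.11)"
```

```text
time: 18.05
tool_pos: [0.6022, 0.3443, 0.2778]
ee_rot: [-0.0, 0.747, 0.665, -0.002]
wrist_force: [0.3, 0.4, -0.8]
grip_width: 0.915
grip_force: 0.0
t 18.05 pos [0.6022 0.3443 0.2778] yaw -0.115 F [ 0.3  0.4 -0.8] w 0.915 gf 0.0 q6 2.21
  now axes: [-8.533  0.069  0.973]
  twist total -0.0016 rows 0.03363115944223838 after-twist axes: [-8.535  0.023  0.955]
```

```bash

python3 -m pendant '{"travel":[[-0.6,0.06,0],[-0.9,0,0],[-0.9,0,0],[-0.9,0,0.1],[-0.9,0,0.2],[-0.9,0,0.2],[-0.9,0,0.2],[-0.9,0,0.2]],"twist":[0,0,0,0,0,0,0,0],"fingers":[-1,-1,-1,-1,-1,-1,-1,-1]}'
python3 -m pendant '{"travel":[[-0.9,0,0],[-0.7,0,0],[0,0,0],[0,0,0]],"twist":[0,0,0,0],"fingers":[-1,-1,-1,-1]}'
python3 - <<'E'
from bore import *
go([.5565,-.080,.056],-.115)
d=cam("wrist");pickle.dump(d,open("w12.pkl","wb"));C=cloud(d);Z=C[...,2];cv2.imwrite("pics/w12.png",d["img"])
m=((Z>.078)&(Z<.095)&(C[...,0]>.42)&(C[...,0]<.82)&(C[...,1]<-.03)&(C[...,1]>-.24)).astype(np.uint8)
n,l,s,_=cv2.connectedComponentsWithStats(m)
for i in range(1,n):
    if s[i,4]>200:
        p=C[l==i];print(s[i],cv2.minAreaRect(p[:,:2].astype(np.float32)))
E
```

```text
time: 18.85
tool_pos: [0.5651, -0.0, 0.2334]
ee_rot: [-0.001, 0.748, 0.664, -0.001]
wrist_force: [0.7, -0.0, 0.7]
grip_width: 1.0
grip_force: 0.0
time: 19.25
tool_pos: [0.5565, -0.0783, 0.234]
ee_rot: [-0.001, 0.748, 0.664, -0.0]
wrist_force: [0.1, 0.9, -0.2]
grip_width: 1.002
grip_force: 0.0
t 19.25 pos [ 0.5565 -0.0783  0.234 ] yaw -0.119 F [ 0.1  0.9 -0.2] w 1.002 gf 0.0 q6 1.55
  now axes: [-0.035  0.01   3.559]
  twist total -0.0013 rows 0.026405211368916624 after-twist axes: [-0.033  0.004  3.559]
[ 291  191   72   71 3972] ((0.559230625629425, -0.08060958981513977), (0.05910934507846832, 0.05890541151165962), 84.9525146484375)
[ 357  303   66   61 3141] ((0.6047008037567139, -0.18840360641479492), (0.058880798518657684, 0.05942096561193466), 43.27251052856445)
```

View pics/w12.png

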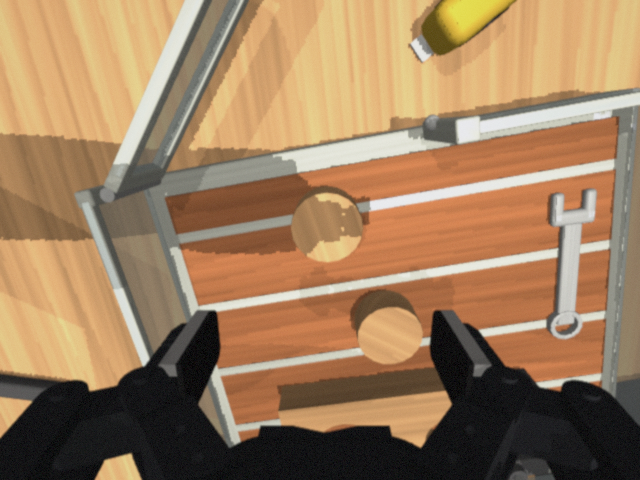

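```bash

python3 -m pendant '{"travel":[[-0.035,0.015,0.3],[0,0,0.6],[0,0,0.8],[0,0,0.8],[0,0,0.6],[0,0,0.3],[0,0,0.15],[0,0,0]],"twist":[0,0,0,0,0,0,0,0],"fingers":[-1,-1,-1,-1,-1,-1,-1,-1]}'
python3 -m pendant '{"travel":[[0,0,0],[0,0,0],[0,0,0],[0,0,0],[0,0,0],[0,0,0]],"twist":[0,0,0,0,0,0],"fingers":[1,1,1,1,1,1]}'
python3 -c "
from bore import *
go([.418,.421,.21],-.115)"
```

```text
time: 20.1
tool_pos: [0.5571, -0.0783, 0.0563]
ee_rot: [-0.001, 0.746, 0.666, -0.001]
wrist_force: [0.2, 0.1, 0.1]
grip_width: 1.002
grip_force: 0.0
time: 20.7
tool_pos: [0.5593, -0.0796, 0.0591]
ee_rot: [0.001, 0.747, 0.665, 0.001]
wrist_force: [0.4, 1.0, 5.6]
grip_width: 0.683
grip_force: 64.8
t 20.7 pos [ 0.5593 -0.0796  0.0591] yaw -0.115 F [0.4 1.  5.6] w 0.683 gf 64.8 q6 1.54
  now axes: [ 9.624 -3.946 -3.027]
  twist total 0.0 rows 3.100577643596244e-05 after-twist axes: [ 9.622 -3.957 -3.017]
```

```bash

python3 -m pendant '{"travel":[[0,0,-0.4],[0,0,-0.8],[0,0,-0.9],[0,0,-0.7],[0.4,-0.15,-0.2],[0.7,-0.3,0],[0.9,-0.37,0],[0.9,-0.37,0]],"twist":[0,0,0,0,0,0,0,0],"fingers":[1,1,1,1,1,1,1,1]}'
python3 -m pendant '{"travel":[[0.9,-0.37,0],[0.9,-0.37,0],[0.9,-0.37,0],[0.9,-0.37,0],[0.9,-0.37,0],[0.9,-0.37,0],[0.8,-0.33,0],[0.5,-0.2,0]],"twist":[0,0,0,0,0,0,0,0],"fingers":[1,1,1,1,1,1,1,1]}'
python3 -m pendant '{"travel":[[0,0,0],[0,0,0],[0,0,0]],"twist":[0,0,0],"fingers":[1,1,1]}'
python3 - <<'E'
from bore import *
go([.418,.421,.026],-.115)
t=cam("top");C=cloud(t);Z=C[...,2]
m=((Z>.068)&(Z<.08)&(np.abs(C[...,0]-.414)<.13)&(np.abs(C[...,1]-.381)<.13)&(C[...,0]<.53));m[:240]=0
print(cv2.minAreaRect(C[m][:,:2].astype(np.float32)))
E
```

```text
time: 21.5
tool_pos: [0.5149, 0.0722, 0.2079]
ee_rot: [0.0, 0.747, 0.665, 0.001]
wrist_force: [0.6, -0.4, -1.4]
grip_width: 0.682
grip_force: 64.5
time: 22.3
tool_pos: [0.4159, 0.4228, 0.2075]
ee_rot: [-0.0, 0.746, 0.666, 0.001]
wrist_force: [0.2, -1.7, -0.4]
grip_width: 0.683
grip_force: 64.5
time: 22.6
tool_pos: [0.4172, 0.4187, 0.2073]
ee_rot: [0.0, 0.747, 0.665, -0.0]
wrist_force: [-0.2, -0.5, -0.2]
grip_width: 0.681
grip_force: 64.5
t 22.6 pos [0.4172 0.4187 0.2073] yaw -0.116 F [-0.2 -0.5 -0.2] w 0.681 gf 64.5 q6 2.47
  now axes: [0.051 0.01  3.627]
  twist total -0.0003 rows 0.006470977352664997 after-twist axes: [0.048 0.01  3.627]
((0.41389939188957214, 0.3809540569782257), (0.1907268762588501, 0.1601148545742035), 83.57774353027344)
```

Lower into the tub, release, rise, and check the second disc's position.

```bash

python3 -m pendant '{"travel":[[0,0,0.4],[0,0,0.8],[0,0,0.9],[0,0,0.8],[0,0,0.5],[0,0,0.2],[0,0,0],[0,0,0]],"twist":[0,0,0,0,0,0,0,0],"fingers":[1,1,1,1,1,1,1,1]}'
python3 -m pendant '{"travel":[[0,0,0],[0,0,0],[0,0,0],[0,0,0],[0,0,0]],"twist":[0,0,0,0,0],"fingers":[-0.8,-0.8,-0.8,-0.8,-0.8]}'
python3 -m pendant '{"travel":[[0,0,-0.5],[0,0,-0.8],[0,0,-0.9],[0,0,-0.9],[0,0,-0.5],[0,0,0]],"twist":[0,0,0,0,0,0],"fingers":[-1,-1,-1,-1,-1,-1]}'
python3 - <<'E'
from bore import *
go([.6025,-.1875,.2],-.115)
t=cam("top");C=cloud(t);Z=C[...,2];cv2.imwrite("pics/t13.png",t["img"])
m=((Z>.075)&(Z<.097)&(C[...,0]>.42)&(C[...,0]<.82)&(C[...,1]<-.03)&(C[...,1]>-.24)).astype(np.uint8)
n,l,s,_=cv2.connectedComponentsWithStats(m)
for i in range(1,n):
    if s[i,4]>60: print(s[i],cv2.minAreaRect(C[l==i][:,:2].astype(np.float32)))
d=cam("wrist");C=cloud(d);Z=C[...,2]
m=(Z>.03)&(Z<.05)&(np.abs(C[...,0]-.414)<.07)&(np.abs(C[...,1]-.381)<.085);print("in tub",m.sum(),cv2.minAreaRect(C[m][:,:2].astype(np.float32)) if m.any() else 0)
E
```

```text
time: 23.45
tool_pos: [0.4182, 0.4202, 0.0287]
ee_rot: [-0.0, 0.747, 0.665, 0.001]
wrist_force: [0.7, -0.9, -0.7]
grip_width: 0.683
grip_force: 64.5
time: 23.95
tool_pos: [0.4172, 0.42, 0.0276]
ee_rot: [-0.0, 0.747, 0.665, 0.0]
wrist_force: [-0.2, 0.9, -0.3]
grip_width: 0.901
grip_force: 0.0
time: 24.55
tool_pos: [0.4191, 0.4219, 0.2123]
ee_rot: [-0.0, 0.747, 0.665, 0.005]
wrist_force: [0.9, 0.3, 0.1]
grip_width: 1.001
grip_force: 0.0
t 24.55 pos [0.4191 0.4219 0.2123] yaw -0.1148 F [0.9 0.3 0.1] w 1.001 gf 0.0 q6 2.47
  now axes: [-11.689   5.039   0.19 ]
  twist total 0.0001 rows 0.0010786154816029108 after-twist axes: [-11.686   5.042   0.245]
[400 201  25  25 459] ((0.6016085147857666, -0.18787166476249695), (0.058270491659641266, 0.05916720628738403), 12.443675994873047)
in tub 4008 ((0.4139830470085144, 0.3808850944042206), (0.1398886889219284, 0.16986389458179474), 0.038971908390522)
```

```bash

python3 -m pendant '{"travel":[[-0.5,0.2,0],[-0.8,0.35,0],[-0.9,0.39,0],[-0.9,0.39,0],[-0.9,0.39,0],[-0.9,0.39,0],[-0.9,0.39,0],[-0.9,0.39,0]],"twist":[0,0,0,0,0,0,0,0],"fingers":[-1,-1,-1,-1,-1,-1,-1,-1]}'
python3 -m pendant '{"travel":[[-0.9,0.39,0],[-0.9,0.39,0],[-0.9,0.39,0],[-0.9,0.39,0],[-0.8,0.36,0],[-0.5,0.23,0],[0,0,0],[0,0,0]],"twist":[0,0,0,0,0,0,0,0],"fingers":[-1,-1,-1,-1,-1,-1,-1,-1]}'
python3 - <<'E'
from bore import *
go([.6027,-.1875,.056],-.115)
d=cam("wrist");C=cloud(d);Z=C[...,2];cv2.imwrite("pics/w14.png",d["img"])
m=((Z>.078)&(Z<.095)&(C[...,0]>.42)&(C[...,0]<.82)&(C[...,1]<-.03)&(C[...,1]>-.24)).astype(np.uint8)
n,l,s,_=cv2.connectedComponentsWithStats(m)
for i in range(1,n):
    if s[i,4]>200: print(s[i],cv2.minAreaRect(C[l==i][:,:2].astype(np.float32)))
E
```

```text
time: 25.45
tool_pos: [0.5211, 0.0683, 0.2052]
ee_rot: [-0.001, 0.746, 0.665, -0.002]
wrist_force: [0.8, 1.2, -0.6]
grip_width: 0.998
grip_force: 0.0
time: 26.25
tool_pos: [0.5996, -0.1853, 0.2049]
ee_rot: [-0.002, 0.747, 0.665, -0.001]
wrist_force: [-0.2, 0.5, -0.6]
grip_width: 1.001
grip_force: 0.0
t 26.25 pos [ 0.5996 -0.1853  0.2049] yaw -0.1161 F [-0.2  0.5 -0.6] w 1.001 gf 0.0 q6 1.39
  now axes: [-0.041  0.079  2.978]
  twist total -0.0004 rows 0.007609783670965246 after-twist axes: [-0.037  0.066  2.978]
[ 291  199   79   77 4786] ((0.6044512987136841, -0.18858981132507324), (0.05914286896586418, 0.058870021253824234), 46.295589447021484)
```

```bash

python3 -m pendant '{"travel":[[-0.035,0.07,0.3],[0,0,0.6],[0,0,0.7],[0,0,0.7],[0,0,0.4],[0,0,0.2],[0,0,0.05],[0,0,0]],"twist":[0,0,0,0,0,0,0,0],"fingers":[-1,-1,-1,-1,-1,-1,-1,-1]}'
python3 -m pendant '{"travel":[[0,0,0],[0,0,0],[0,0,0],[0,0,0],[0,0,0],[0,0,0]],"twist":[0,0,0,0,0,0],"fingers":[1,1,1,1,1,1]}'
python3 -m pendant '{"travel":[[0,0,-0.4],[0,0,-0.8],[0,0,-0.9],[0,0,-0.7],[0,0,-0.2],[0,0,0]],"twist":[0,0,0,0,0,0],"fingers":[1,1,1,1,1,1]}'
python3 - <<'E'
from bore import *
go([.410,.344,.21],-.115)
d=cam("wrist");cv2.imwrite("pics/w15.png",d["img"])
E
```

```text
time: 27.1
tool_pos: [0.6045, -0.1868, 0.0604]
ee_rot: [0.0, 0.746, 0.666, 0.0]
wrist_force: [0.6, 0.4, 0.1]
grip_width: 0.999
grip_force: 0.0
time: 27.7
tool_pos: [0.6056, -0.1878, 0.0618]
ee_rot: [0.001, 0.747, 0.665, 0.001]
wrist_force: [-0.1, 0.1, 6.5]
grip_width: 0.682
grip_force: 65.0
time: 28.3
tool_pos: [0.6054, -0.1879, 0.2119]
ee_rot: [0.002, 0.747, 0.665, 0.001]
wrist_force: [-0.1, 0.3, -0.6]
grip_width: 0.684
grip_force: 64.4
t 28.3 pos [ 0.6054 -0.1879  0.2119] yaw -0.115 F [-0.1  0.3 -0.6] w 0.684 gf 64.4 q6 1.38
  now axes: [ 1.0119e+01 -5.1040e+00  8.0000e-03]
  twist total -0.0 rows 0.0003046530066382521 after-twist axes: [10.119 -5.104  0.038]
```

View pics/w15.png

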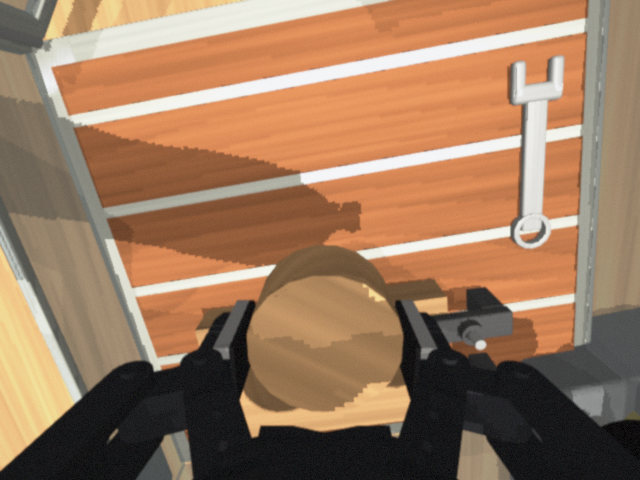

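```bash

python3 -m pendant '{"travel":[[0.3,-0.15,0],[0.6,-0.3,0],[0.8,-0.4,0],[0.8,-0.4,0],[0.8,-0.4,0],[0.8,-0.4,0],[0.8,-0.4,0],[0.8,-0.4,0]],"twist":[0,0,0,0,0,0,0,0],"fingers":[1,1,1,1,1,1,1,1]}'
python3 -m pendant '{"travel":[[0.8,-0.4,0],[0.8,-0.4,0],[0.8,-0.4,0],[0.8,-0.4,0],[0.7,-0.4,0],[0.5,-0.25,0],[0,0,0],[0,0,0]],"twist":[0,0,0,0,0,0,0,0],"fingers":[1,1,1,1,1,1,1,1]}'
python3 -c "
from bore import *
go([.410,.344,.030],-.115)"
```

```text
time: 29.15
tool_pos: [0.4921, 0.1138, 0.2075]
ee_rot: [-0.001, 0.746, 0.665, -0.002]
wrist_force: [1.6, 0.6, 0.0]
grip_width: 0.679
grip_force: 64.4
time: 29.95
tool_pos: [0.4068, 0.343, 0.2078]
ee_rot: [0.0, 0.746, 0.666, -0.002]
wrist_force: [0.9, -0.4, -1.1]
grip_width: 0.682
grip_force: 64.4
t 29.95 pos [0.4068 0.343  0.2078] yaw -0.1129 F [ 0.9 -0.4 -1.1] w 0.682 gf 64.4 q6 2.38
  now axes: [0.039 0.072 3.555]
  twist total 0.0007 rows 0.014082458053081098 after-twist axes: [0.027 0.062 3.556]
```

```bash

python3 -m pendant '{"travel":[[0.02,0.06,0.4],[0,0,0.8],[0,0,0.9],[0,0,0.8],[0,0,0.5],[0,0,0.13],[0,0,0],[0,0,0]],"twist":[0,0,0,0,0,0,0,0],"fingers":[1,1,1,1,1,1,1,1]}'
python3 -m pendant '{"travel":[[0,0,0],[0,0,0],[0,0,0],[0,0,0],[0,0,0]],"twist":[0,0,0,0,0],"fingers":[-0.8,-0.8,-0.8,-0.8,-0.8]}'
python3 -m pendant '{"travel":[[0,0,-0.5],[0,0,-0.8],[0,0,-0.9],[0,0,-0.9],[0,0,-0.8],[0,0,-0.3],[0,0,0]],"twist":[0,0,0,0,0,0,0],"fingers":[-1,-1,-1,1,1,1,1]}'
python3 - <<'E'
from bore import *
go([.57,.25,.2],-.115)
d=cam("wrist");t=cam("top");pickle.dump((d,t),open("p16.pkl","wb"));s=cam("side")
for nm,q in(("wrist",d),("top",t),("side",s)):
    C=cloud(q);Z=C[...,2]
    for a,b in((.034,.048),(.0,.02)):
        m=((Z>a)&(Z<b)&(np.abs(C[...,0]-.414)<.065)&(np.abs(C[...,1]-.381)<.082)).astype(np.uint8)
        n,l,st,_=cv2.connectedComponentsWithStats(cv2.erode(m,np.ones((3,3))))
        for i in range(1,n):
            if st[i,4]>100: 
                r=cv2.minAreaRect(C[l==i][:,:2].astype(np.float32));print(nm,a,st[i,4],np.round(r[0],3),np.round(r[1],3))
C=cloud(t);Z=C[...,2]
m=(Z>.055)&(C[...,0]>.43)&(C[...,0]<.81)&(C[...,1]<-.04)&(C[...,1]>-.24)&(Z<.12);print("left on bed",m.sum())
# door
m=(Z>.122)&(Z<.136)&(C[...,0]<.62)&(C[...,0]>.39)&(C[...,1]>-.012)&(C[...,1]<.2)
P=C[m];r=cv2.minAreaRect(P[:,:2].astype(np.float32));print("door",m.sum(),r,cv2.boxPoints(r).round(3).tolist())
ln=cv2.fitLine(P[:,:2].astype(np.float32),cv2.DIST_HUBER,0,.01,.01).ravel();print(ln,np.arctan2(ln[1],ln[0]))
E
```

```text
time: 30.75
tool_pos: [0.4128, 0.3443, 0.0344]
ee_rot: [0.0, 0.747, 0.665, 0.001]
wrist_force: [-0.3, 0.0, -0.2]
grip_width: 0.68
grip_force: 64.4
time: 31.25
tool_pos: [0.412, 0.3443, 0.0336]
ee_rot: [0.0, 0.747, 0.665, 0.0]
wrist_force: [-0.6, -0.2, 0.0]
grip_width: 0.902
grip_force: 0.0
time: 31.95
tool_pos: [0.4133, 0.3454, 0.2464]
ee_rot: [0.0, 0.747, 0.665, 0.003]
wrist_force: [-0.1, -0.4, -0.4]
grip_width: 0.332
grip_force: 0.0
t 31.95 pos [0.4133 0.3454 0.2464] yaw -0.1148 F [-0.1 -0.4 -0.4] w 0.332 gf 0.0 q6 2.38
  now axes: [-1.541  3.328  0.935]
  twist total 0.0001 rows 0.0011932291399515313 after-twist axes: [-1.536  3.332  0.927]
wrist 0.034 3088 [0.42  0.419] [0.056 0.057]
wrist 0.034 2535 [0.415 0.344] [0.056 0.057]
wrist 0.0 12150 [0.414 0.381] [0.163 0.128]
top 0.034 307 [0.413 0.343] [0.052 0.052]
side 0.034 152 [0.415 0.418] [0.054 0.049]
left on bed 452
door 370 ((0.48782598972320557, 0.06734610348939896), (0.20818699896335602, 0.01052260585129261), 51.35109329223633) [[0.4189999997615814, -0.010999999940395355], [0.4269999861717224, -0.017000000923871994], [0.5569999814033508, 0.14499999582767487], [0.5490000247955322, 0.15199999511241913]]
[0.62718254 0.7788723  0.48770595 0.06736147] 0.8928658
```

```bash
python3 - <<'E'
from bore import *
d,t=pickle.load(open("p16.pkl","rb"))
C=cloud(t);Z=C[...,2]
m=((Z>.055)&(C[...,0]>.43)&(C[...,0]<.81)&(C[...,1]<-.04)&(C[...,1]>-.24)&(Z<.12)).astype(np.uint8)
n,l,st,_=cv2.connectedComponentsWithStats(m)
for i in range(1,n):
    if st[i,4]>10:p=C[l==i];print(st[i],cv2.minAreaRect(p[:,:2].astype(np.float32)),np.percentile(p[:,2],[5,50,95]))
m=(Z>.122)&(Z<.137)&(C[...,0]<.83)&(C[...,0]>.64)&(C[...,1]>-.05)&(C[...,1]<.02);P=C[m]
print("front panel",m.sum(),np.polyfit(P[:,0],P[:,1],1),P[:,0].min(),P[:,0].max())
m=(Z>.125)&(Z<.138)&(C[...,0]<.44)&(C[...,0]>.385)&(C[...,1]>-.35)&(C[...,1]<-.04);P=C[m];print("left",np.polyfit(P[:,1],P[:,0],1))
E
```

```text
[369 142  58  14 291] ((0.7773145437240601, -0.15457585453987122), (0.035389482975006104, 0.14809338748455048), 2.8226609230041504) [0.0552465  0.05732019 0.06131922]
front panel 298 [-0.05147717  0.0254614 ] 0.6461252485210549 0.8299319017860275
left [-0.05596666  0.39718404]
```

```bash
cat > door.py <<'E'
from bore import *
H=np.array([.412,-.027]);yaw=-.115
ty=np.array([np.cos(yaw),np.sin(yaw)]);tx=np.array([-ty[1],ty[0]])
def P(phi,ex=0,r=.195):
    n=np.array([-np.sin(phi),np.cos(phi)]);s=.0145*abs(n@ty)+.011*abs(n@tx)
    return H+r*np.array([np.cos(phi),np.sin(phi)])+(.005+s+ex)*n
if __name__=="__main__":
    p0=P(.893,.03);print(p0);go([*p0,.075],-.115)
    prev=p0
    for phi in (.85,.75,.65,.55,.45,.35,.25,.18,.12):
        p=P(phi);d=p-prev;print(phi,p.round(4),(np.array([tx@d,ty@d])/.05).round(2));prev=p
E
python3 door.py
```

```text
[0.49289215 0.15821486]
t 32.1 pos [0.4112 0.3436 0.2418] yaw -0.1149 F [-0.4 -0.6 -0.2] w 0.053 gf 0.0 q6 2.38
  now axes: [-3.489  2.054  3.339]
  twist total 0.0 rows 0.000911153850309728 after-twist axes: [-3.495  2.049  3.336]
0.85 [0.5233 0.1348] [-0.4   0.66]
0.75 [0.5389 0.1229] [-0.2   0.34]
0.65 [0.5533 0.1093] [-0.24  0.32]
0.55 [0.5664 0.0942] [-0.27  0.29]
0.45 [0.578  0.0777] [-0.3   0.27]
0.35 [0.5879 0.0599] [-0.33  0.24]
0.25 [0.5959 0.0411] [-0.36  0.2 ]
0.18 [0.6003 0.0273] [-0.26  0.12]
0.12 [0.6033 0.0153] [-0.23  0.09]
```

```bash

python3 -m pendant '{"travel":[[-0.5,0.3,0],[-0.8,0.47,0],[-0.9,0.53,0],[-0.8,0.47,0],[-0.49,0.28,0],[0,0,0],[0,0,0]],"twist":[0,0,0,0,0,0,0],"fingers":[1,1,1,1,1,1,1]}'
python3 -m pendant '{"travel":[[0,0,0.4],[0,0,0.7],[0,0,0.8],[0,0,0.7],[0,0,0.5],[0,0,0.2],[0,0,0],[0,0,0]],"twist":[0,0,0,0,0,0,0,0],"fingers":[1,1,1,1,1,1,1,1]}'
python3 door.py
```

```text
time: 32.8
tool_pos: [0.4919, 0.1604, 0.2415]
ee_rot: [-0.001, 0.747, 0.665, -0.002]
wrist_force: [-0.2, -0.0, -0.6]
grip_width: -0.003
grip_force: 0.0
time: 33.6
tool_pos: [0.4932, 0.1619, 0.079]
ee_rot: [0.0, 0.746, 0.666, 0.0]
wrist_force: [0.7, 0.5, 0.9]
grip_width: -0.003
grip_force: 0.0
[0.49289215 0.15821486]
t 33.6 pos [0.4932 0.1619 0.079 ] yaw -0.1139 F [0.7 0.5 0.9] w -0.003 gf 0.0 q6 2.0
  now axes: [-0.074  0.002  0.08 ]
  twist total 0.0004 rows 0.007429471896224135 after-twist axes: [-0.074  0.002  0.08 ]
0.85 [0.5233 0.1348] [-0.4   0.66]
0.75 [0.5389 0.1229] [-0.2   0.34]
0.65 [0.5533 0.1093] [-0.24  0.32]
0.55 [0.5664 0.0942] [-0.27  0.29]
0.45 [0.578  0.0777] [-0.3   0.27]
0.35 [0.5879 0.0599] [-0.33  0.24]
0.25 [0.5959 0.0411] [-0.36  0.2 ]
0.18 [0.6003 0.0273] [-0.26  0.12]
0.12 [0.6033 0.0153] [-0.23  0.09]
```

```bash

python3 -m pendant '{"travel":[[-0.2,0.2,0],[-0.14,0.23,0],[-0.14,0.23,0],[-0.2,0.34,0],[-0.24,0.32,0],[-0.27,0.29,0],[-0.3,0.27,0]],"twist":[0,0,0,0,0,0,0],"fingers":[1,1,1,1,1,1,1]}'
python3 -m pendant '{"travel":[[-0.33,0.24,0],[-0.36,0.2,0],[-0.26,0.12,0],[-0.23,0.09,0],[0,0,0],[0,0,0]],"twist":[0,0,0,0,0,0],"fingers":[1,1,1,1,1,1]}'
cat > dm.py <<'E'
from bore import *
t=cam("top");C=cloud(t);Z=C[...,2];H=np.array([.412,-.027])
r=np.hypot(C[...,0]-H[0],C[...,1]-H[1]);a=np.arctan2(C[...,1]-H[1],C[...,0]-H[0])
m=(Z>.122)&(Z<.136)&(r>.06)&(r<.17)&(a>-.1)&(a<1.2)
P=C[m];print(m.sum(),"door angle world",np.median(a[m]),np.polyfit(P[:,0],P[:,1],1))
m=(Z>.122)&(Z<.139)&(C[...,0]>.67)&(C[...,0]<.8)&(C[...,1]>-.035)&(C[...,1]<.03);P=C[m];print("panel",np.polyfit(P[:,0],P[:,1],1),"at .7",P[:,1].mean(),P[:,1].min(),P[:,1].max())
E
python3 dm.py;python3 -c "
from door import *
go([*P(.05),.079],-.115)"
```

```text
time: 34.3
tool_pos: [0.5795, 0.0747, 0.0785]
ee_rot: [0.0, 0.747, 0.665, 0.0]
wrist_force: [-0.4, 1.3, -0.0]
grip_width: 0.0
grip_force: 0.0
time: 34.9
tool_pos: [0.6031, 0.0135, 0.0783]
ee_rot: [0.0, 0.747, 0.665, -0.0]
wrist_force: [-0.6, 0.2, -0.4]
grip_width: 0.0
grip_force: 0.0
t 34.95 pos [0.603  0.0139 0.0783] yaw -0.1149 F [-0.6 -0.7 -0.2] w -0.0 gf 0.0 q6 1.71
  now axes: [-0.251  0.085 -0.014]
  twist total 0.0 rows 0.0004911534421769836 after-twist axes: [-0.251  0.085 -0.014]
  return _methods._mean(a, axis=axis, dtype=dtype,
  ret = ret.dtype.type(ret / rcount)
Traceback (most recent call last):
  File "dm.py", line 5, in <module>
    P=C[m];print(m.sum(),"door angle world",np.median(a[m]),np.polyfit(P[:,0],P[:,1],1))
                                                            ~~~~~~~~~~^^^^^^^^^^^^^^^^^
TypeError: expected non-empty vector for x
```

```bash

for i in 1; do python3 -m pendant '{"travel":[[-0.1,0.02,0],[-0.1,0.02,0],[0,0,0]],"twist":[0,0,0],"fingers":[1,1,1]}'; done
python3 -m pendant '{"travel":[[-0.08,0.02,0],[-0.04,0,0],[0,0,0]],"twist":[0,0,0],"fingers":[1,1,1]}'
python3 - <<'E'
from bore import *
s=cam("side");C=cloud(s);Z=C[...,2];H=np.array([.412,-.027])
r=np.hypot(C[...,0]-H[0],C[...,1]-H[1]);a=np.arctan2(C[...,1]-H[1],C[...,0]-H[0])
m=(Z>.126)&(Z<.137)&(C[...,0]>.43)&(C[...,0]<.83)&(C[...,1]>-.06)&(C[...,1]<.1)
for x in np.arange(.43,.83,.02):
    k=m&(C[...,0]>x)&(C[...,0]<x+.02);print(round(x,2),k.sum(),np.round(np.percentile(C[k][:,1],[5,50,95]),4) if k.sum()>3 else '')
E
```

```text
time: 35.25
tool_pos: [0.6037, 0.006, 0.0784]
ee_rot: [-0.002, 0.746, 0.666, 0.002]
wrist_force: [0.0, 6.8, 0.9]
grip_width: -0.0
grip_force: 0.0
time: 35.55
tool_pos: [0.6036, 0.0059, 0.0786]
ee_rot: [-0.006, 0.744, 0.668, 0.005]
wrist_force: [-2.7, 21.7, 2.0]
grip_width: -0.003
grip_force: 0.0
0.43 40 [-0.033  -0.0278 -0.0221]
0.45 35 [-0.0311 -0.0266 -0.0196]
0.47 37 [-0.0301 -0.0267 -0.02  ]
0.49 39 [-0.0296 -0.0245 -0.0186]
0.51 32 [-0.0284 -0.0239 -0.018 ]
0.53 32 [-0.027  -0.0212 -0.0153]
0.55 41 [-0.0249 -0.0209 -0.0028]
0.57 85 [-0.0249 -0.0057  0.0137]
0.59 68 [-0.0238 -0.0111  0.0116]
0.61 73 [-0.0239 -0.01   -0.0003]
0.63 54 [-0.0233 -0.0116  0.0101]
0.65 47 [-0.0236 -0.0158 -0.0064]
0.67 37 [-0.0195 -0.0149 -0.0109]
0.69 32 [-0.0172 -0.0142 -0.0075]
0.71 37 [-0.0159 -0.012  -0.0074]
0.73 39 [-0.0155 -0.0114 -0.0055]
0.75 35 [-0.0143 -0.011  -0.0053]
0.77 33 [-0.0133 -0.0089 -0.0025]
0.79 33 [-0.0125 -0.0082 -0.0021]
0.81 99 [-0.0552 -0.0236 -0.0033]
```

```bash

python3 -m pendant '{"travel":[[0.15,-0.03,0],[0.4,-0.2,0],[0.8,-0.4,-0.3],[0.8,-0.4,-0.8],[0.6,-0.3,-0.9],[0,-0.3,-0.9],[0,0,0],[0,0,0]],"twist":[0,0,0,0,0,0,0,0],"fingers":[1,1,1,1,1,1,1,1]}'
python3 - <<'E'
from bore import *
A=[]
for n in("side","top"):
    s=cam(n);C=cloud(s);Z=C[...,2]
    f={}
    for nm,x0,x1 in(("door",.44,.62),("panel",.67,.80)):
        m=(Z>.124)&(Z<.139)&(C[...,0]>x0)&(C[...,0]<x1)&(C[...,1]>-.05)&(C[...,1]<.06);P=C[m][:,:2].astype(np.float32)
        l=cv2.fitLine(P,cv2.DIST_HUBER,0,.001,.001).ravel();s_=l[1]/l[0];print(n,nm,len(P),"slope",round(float(s_),4),"y at .64",round(float(l[3]+s_*(.64-l[2])),4))
    if n=="top":
        m=(Z>.18)&(Z<.2)&(np.abs(C[...,0]-.603)<.05)&(np.abs(C[...,1]-.345)<.05);print("knob",m.sum(),C[m].mean(0))
        m=((Z>.034)&(Z<.048)&(np.abs(C[...,0]-.414)<.06)&(np.abs(C[...,1]-.381)<.08));print("tub discs px",m.sum())
        m=(Z>.075)&(C[...,0]>.43)&(C[...,0]<.81)&(C[...,1]<-.04)&(C[...,1]>-.24)&(Z<.12);print("bed",m.sum())
go([.5,.2,.2])
E
```

```text
time: 36.4
tool_pos: [0.5436, 0.1335, 0.2133]
ee_rot: [0.001, 0.746, 0.666, 0.001]
wrist_force: [1.6, -0.1, -0.8]
grip_width: -0.002
grip_force: 0.0
side door 368 slope 0.0557 y at .64 -0.0169
side panel 268 slope 0.0517 y at .64 -0.0164
top door 317 slope 0.0576 y at .64 -0.0139
top panel 168 slope 0.0594 y at .64 -0.0138
knob 112 [0.59999558 0.34265099 0.19180614]
tub discs px 839
bed 0
t 36.5 pos [0.5424 0.1327 0.2107] yaw -0.1152 F [ 0.3 -0.3 -0.2] w 0.004 gf 0.0 q6 1.93
  now axes: [ 1.24  -0.997  0.214]
```

```bash
python3 -c "
from station import arm
print(arm.close_job())"
```

```text
the job is handed in; nothing more can be done
None
```

The bore was gauged, and the gauge is locked at that size and back in its rack. Both discs on the bed are in the red tub, and the guard door, pushed last, now lines up with the front panel and reads as latched. The job was handed in at about 36.5 s of the 208 s allowed.

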